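# Balance-check two scissor-handle mouldings on a levelled knife edge

### The job

First push the orange wedge in under the short foot of the green knife-edge stand until the bubble sits centred between the two lines of its level, and leave it so. Then check both purple handle mouldings by laying each by its notch across the knife edge and letting go: one lacks a steel insert and tips, and that one goes into the red reject bin, while the sound one stays lying level on the edge. Leave the other things on the bench where they are.

Things in the scene. Friction and masses are not known exactly. Their poses are not given: they have to be found in the camera images.
- stand (a joint): tilt of the green stand along its knife edge, rad, as its spirit level shows it: 0 is level, negative means the short-foot end is low. Starts at -0.042 with the short foot on the bench; raising that foot 1 mm adds 0.006 (it is 167 mm from the rubber feet along the edge). The bubble is between the lines within +-0.009. It rocks on two rubber feet under its bin end and does not slide.
- stand_base: the green knife-edge balance stand, 160 mm across the edge (x) by 150 mm along it (y), 0.8 kg; origin on the bench below the middle of the edge. The blade is 5 mm thick, on a 26 mm wide bar with its top 32 mm above the bench. Low side walls run along x = -78 and +78 mm, tops 26 mm above the bench; the low end of a tipped moulding comes to rest on one of them.
- edge (a point): middle of the knife edge, on its top line, 70 mm above the bench when level. y of this frame runs along the edge, from the reject bin (-y) to the short foot and spirit level (+y); x is square to it and points away from the robot (within 0.2 rad); z up. The edge is 150 mm long, 75 mm each way.
- foot (a point): lowest point of the stand's short foot, a 36 mm steel disc with a domed underside (rim 4 mm higher) under a 30 mm wide tongue, 105 mm from the edge's middle along +y of the edge frame. It starts on the bench; the stand is level when it is 7 mm up. Tongue and spirit level reach 43 mm above the bench, within 15 mm of the foot in x.
- bubble (a point): the white bubble of the spirit level on top of the tongue, 11 mm long; the level's axis runs along y of the edge frame.
- vial (a point): middle of the spirit level, half-way between its two black lines, 13 mm from the foot towards the knife edge; axes as edge. The bubble shows the high side: about 9 mm from here towards the knife edge at the start, over this point when level.
- wedge_heel (a point): middle of the thick end face of the loose orange plastic wedge, 8 mm above its underside; x runs along the wedge to its thin end, z up. 120 mm long, 36 wide, 16.4 thick at the heel, 2 at the tip (0.12 mm per mm), 60 g. It lies on the robot's side of the short foot, thin end towards it. Pushing it under takes about 8 to 15 N, and it stays where it is left.
- wedge_tip (a point): middle of the thin end of the wedge, 1 mm above its underside. It starts 16 to 40 mm short of the foot's centre and is about 39 mm past it when the stand is level.
- pair_p_sprue (a point): point on the sprue of the first moulding: a round stub, 12 to 14 mm thick, standing straight up from the middle of the runner, from 39 to 75 mm above the underside; this point is on its axis at 57 mm. x runs along the moulding, z up along the sprue.
- pair_p_notch (a point): apex of the V notch (right-angled, 6 mm deep, running along the moulding's y) in the underside of the runner of the first moulding, at its middle below the sprue, 28 mm above the underside of the bows. On the knife edge this point lies on the edge's top line. Beside the notch the runner is 22 to 34 mm above the underside, 12 to 42 mm from the middle.
- pair_q_sprue (a point): the same point on the sprue of the second moulding, which looks alike.
- pair_q_notch (a point): the notch apex of the second moulding.
- pair_p: first of two purple handle mouldings that look alike: two finger bows (oval rings 64 x 56 mm, 16 thick) joined by a 16 mm wide runner, 192 mm long in all, 0.1 to 0.17 kg. Origin: middle of the underside; x along it. One of the two lacks the steel insert in one bow: on the edge it tips about 0.2 rad; the sound one settles within 0.03 rad of level.
- pair_q: the second moulding; origin at the middle of its underside.
- wedge: the wedge as a whole; origin at the middle of its underside.
- bin: fixed red reject bin beyond the -y end of the knife edge, 250 (x) by 150 mm (y) outside, walls 4 mm, floor 3 mm; origin in the middle of its underside, axes nearly as those of the edge frame. Its side towards the stand is a low lip 16 mm high, 8 to 14 mm from the stand; the others are 65 mm high (34 mm at the corners beside the lip).
- shears: finished purple shears, 215 mm long, lying on the bench; to be left alone. Origin at the rivet.
- hammer: hammer with red handle lying on the bench; to be left alone.
- phone: black phone, 150 by 72 mm; to be left alone.
- dish: steel dish, 140 mm across, 35 mm high; to be left alone.
- driver: screwdriver with yellow handle, 200 mm, lying on the bench; to be left alone.

How it is judged:
By the outcome, as a careful person would: the job done as asked, in the order asked, and still so for the second after the job is handed in, with the robot touching nothing.
It also fails if it takes over 72 s, if anything falls off the work surface, if the arm or the gripper's body presses on something with over 40 N, if the wrist force passes 120 N, or if a joint passes its speed limit or range.

### The arm

A 6-joint arm with a two-finger parallel gripper is mounted at the origin on the work surface. World frame = base frame: x ahead of the robot, y to its left, z up, the work surface at z = 0. Lengths are in m, angles in rad, forces in N, time in s.
With the tool pointing down it reaches from about 0.35 to 0.975 m from the base axis. Payload 4.9 kg.
Tool frame: the origin (TCP) lies on the centre line of the jaws, within the pads' length; the fingertips stand 25 mm ahead of it and the grasp point (between the pads) lies 6 mm ahead of it; z points along the fingers, y is the line along which they close (so a half turn about z gives the same grasp; the last joint's range is limited). The gripper opens to 85 mm and grips with 20 to 120 N. Pads are 22 mm wide; open, the fingers measure 114 mm over their backs; the gripper's body (76 mm by 85 mm) begins 54 mm behind the grasp point. The pads swing forward as they close: fully open they stand 13 mm farther back than shut.
Start: joints at [-1.405, 0.053, 1.613, -0, 1.476, -0.119], TCP at [0.176, -0.6, 0.216] pointing down, gripper open.
Joint ranges: [-3.01, 3.01], [-1.01, 2.22], [0.06, 2.58], [-1.02, 4.17], [0.09, 2.62], [-3.14, 3.14]. Speed limits (rad/s): [2.57, 2.57, 3.14, 3.14, 3.14, 3.14].

### API

Orientations are given as a unit quaternion [w, x, y, z].
In Python, from plant import state, grab_frame, get_calibration, job gives the robot as it stands. The module is installed in compiled form; this text tells all that it offers.
- The arm moves only by the tool move_arm, never from a script. Its argument "targets" is a list that holds one entry, the list of rows, each a list of 5 numbers: the opening in per cent of the stroke, from 0 (shut) to 100 (fully open), then the shift along the tool's x, y, z as a fraction of full scale, then the turn about the tool's z as a fraction of full scale. A call has 1 to 5 rows; each row shifts and turns the commanded pose from where the row before left it, along the tool's axes as they then stand; what a row does not reach is not made up. Full scale, the value 1, is 0.6 m for a shift and 6 degrees for a turn. A row lasts 1/12 s, in which the tool goes at most 41.7 mm and 7.16 degrees, less where a joint would pass 70% of its speed; a pose out of reach is approached as far as the arm can. A call with a number of a shift or a turn outside -1 to 1 is refused whole. A call with a gripper value outside its range is refused whole. The fingers move at their own pace and stop on an object; the grip force is fixed at half the most. Time passes only in rows, so rows that do not move let the fingers close. It gives the time, the measured TCP pose, the force, the opening and the grip force at its end, in the units of the state.
- state(): the state, without advancing time (a new reading comes with each control period).
- grab_frame(name): name is "side" or "top"; returns the picture (400x640x3 uint8, red, green, blue); there is no depth.
- get_calibration(name): a dict with "vertical_fov" (degrees; the focal length in pixels is half the picture's height over the tangent of half this angle, whatever the lens; pixels are square), "cx", "cy" (the principal point, pixels), "dist_coeffs" ([k1, k2, p1, p2, k3] as OpenCV has them; the pictures are not rectified), "R" (3x3) and "t" (3): a world point X has camera coordinates R X + t. Camera axes: x right, y down, z forward; pixel columns grow to the right and rows downward; lengths in m; the calibration is good to about 2 mm. A picture is of the moment at which its call begins. get_calibration takes no time and is no camera call.
- job.job_done(): hands the job in; it is judged then, once.
The state is a dict: "time": time; "joint_pos": joint angles; "joint_vel": joint speeds; "joint_efforts": joint torques, N m; "tool_pos": TCP position; "tool_rot": TCP orientation; "contact_force": force on the tool from outside, world axes, zero at the start; "ft_torque": the same for the moment, N m; "gripper_width": opening from 0.0 (shut) to 1.0 (fully open); "grasp_force": force on a finger pad.
Only numpy, scipy, OpenCV 4.12 (cv2) and the standard library are available. Lean on these libraries where they do the work, as an engineer would, in place of code of your own. Each camera call takes 0.05 s, during which the arm holds its last target. There are 200 camera calls.

## Working session

There is one attempt and no reset: what is moved stays moved. The work goes in short steps, Python scripts to look and compute and a tool call to move; the robot and the scene stay as the last step left them, time stands still between calls to the robot, and variables do not carry over. Pictures are saved under pics/ and viewed, at most 10 in all, crops included, and the job is handed in when it is done.

Besides the shell and the picture viewer there is one more tool, called after "Request:" as a command line: name --argument value ..., lists and objects as JSON in quotes. move_arm: Moves the arm, as the interface text tells. Shift numbers are shares of 0.6 m and turn numbers shares of 6 degrees, none past 1 either way. Its arguments: {"type":"object","properties":{"targets":{"type":"array"}},"required":["targets"]}

```bash
mkdir -p pics; python3 - <<'E'
from plant import state, grab_frame, get_calibration
import cv2
s=state()
for k in s: print(k,s[k])
for n in("side","top"):
    c=get_calibration(n); print(n,c)
    cv2.imwrite(f"pics/{n}0.png",grab_frame(n)[:,:,::-1])
E
```

```text
time 0.0
joint_pos [-1.40500003e+00  5.33532523e-02  1.61429932e+00 -2.42605590e-05
  1.47597554e+00 -1.18986909e-01]
joint_vel [-3.88595635e-04  8.89516058e-04  3.50227517e-05  2.19866813e-03
  1.52269290e-03 -1.57920858e-03]
joint_efforts [-9.43952473e-04 -3.93683982e+01 -3.70180714e+01 -1.64454414e-04
  6.89217442e-03 -1.57369209e-05]
tool_pos [ 0.1754868  -0.59918107  0.21516209]
tool_rot [-1.01716699e-03  9.89878756e-01  1.41911991e-01 -3.58887495e-05]
contact_force [-0.60326776 -0.86217501 -0.15039145]
ft_torque [ 0.02243645 -0.03934665  0.02439626]
grasp_force 0.0
gripper_width 1.0030032713554053
side {'vertical_fov': 55.29967896436112, 'cx': 319.4045974608372, 'cy': 204.62117530954293, 'dist_coeffs': array([0.01867932, 0.        , 0.        , 0.        , 0.        ]), 'R': array([[-0.76931244, -0.63881743,  0.00840623],
       [-0.38326523,  0.45094995, -0.8060719 ],
       [ 0.51114199, -0.62334295, -0.59175791]]), 't': array([0.36144314, 0.25782573, 0.95086978])}
top {'vertical_fov': 49.914014845342095, 'cx': 324.7362105872898, 'cy': 200.520710821839, 'dist_coeffs': array([-0.07270529,  0.        ,  0.        ,  0.        ,  0.        ]), 'R': array([[ 1.89718957e-02, -9.99815975e-01,  2.84322385e-03],
       [-9.94900418e-01, -1.91602245e-02, -9.90254726e-02],
       [ 9.90617262e-02, -9.50023661e-04, -9.95080837e-01]]), 't': array([-0.04484822,  0.50643561,  1.61414499])}
```

View pics/side0.png

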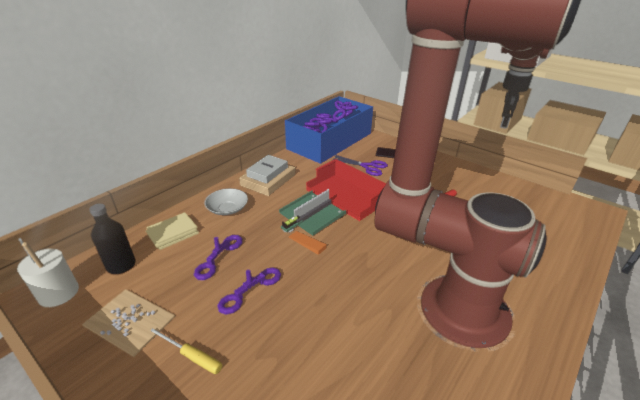

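View pics/top0.png

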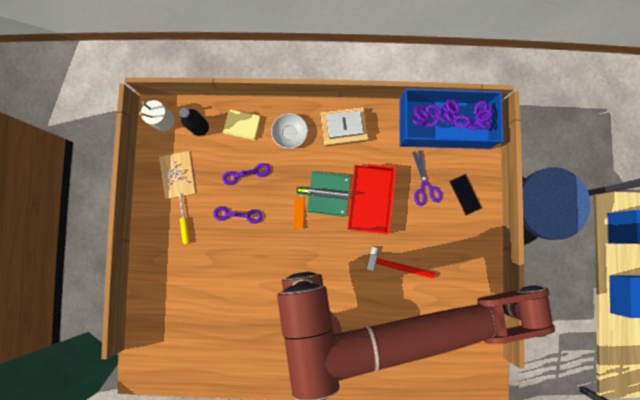

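The two pictures show the stand at top (328,192), the wedge at (299,213), the mouldings at (246,174) and (238,214), and the bin at (372,198). I'll enlarge both views.

```bash
cat > h.py <<'E'
import numpy as np, cv2
from plant import state, grab_frame, get_calibration
def cam(n):
    c=get_calibration(n); f=200/np.tan(np.radians(c["vertical_fov"])/2)
    return np.array([[f,0,c["cx"]],[0,f,c["cy"]],[0,0,1]]),c["dist_coeffs"],c["R"],c["t"]
def ray(n,p):
    K,d,R,t=cam(n); u=cv2.undistortPoints(np.array([[p]],float),K,d)[0,0]
    return -R.T@t, R.T@np.array([u[0],u[1],1])
def onz(n,p,z):
    o,r=ray(n,p); return o+r*(z-o[2])/r[2]
def tri(ps,pt):
    o1,r1=ray("side",ps);o2,r2=ray("top",pt)
    s=np.linalg.lstsq(np.c_[r1,-r2],o2-o1,rcond=None)[0]
    a,b=o1+s[0]*r1,o2+s[1]*r2
    return (a+b)/2,np.linalg.norm(a-b)
def proj(n,X):
    K,d,R,t=cam(n); return cv2.projectPoints(np.atleast_2d(np.array(X,float)),cv2.Rodrigues(R)[0],t,K,d)[0][:,0]
def crop(n,x,y,w,h,k,name):
    im=grab_frame(n)[y:y+h,x:x+w,::-1]
    im=cv2.resize(im,None,fx=k,fy=k,interpolation=cv2.INTER_CUBIC)
    for i in range(0,w,10):
        cv2.line(im,(int(i*k),0),(int(i*k),10 if (x+i)%50==0 else 4),(255,255,255),1)
        if (x+i)%50==0: cv2.putText(im,str(x+i),(int(i*k)+2,12),0,.4,(255,255,255),1)
    for i in range(0,h,10):
        cv2.line(im,(0,int(i*k)),(10 if (y+i)%50==0 else 4,int(i*k)),(255,255,255),1)
        if (y+i)%50==0: cv2.putText(im,str(y+i),(2,int(i*k)+12),0,.4,(255,255,255),1)
    cv2.imwrite(f"pics/{name}.png",im)
E
python3 - <<'E'
from h import *
crop("top",200,150,200,100,4,"t1"); crop("side",190,160,200,150,4,"s1")
E
```

```text
(no output)
```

View pics/t1.png

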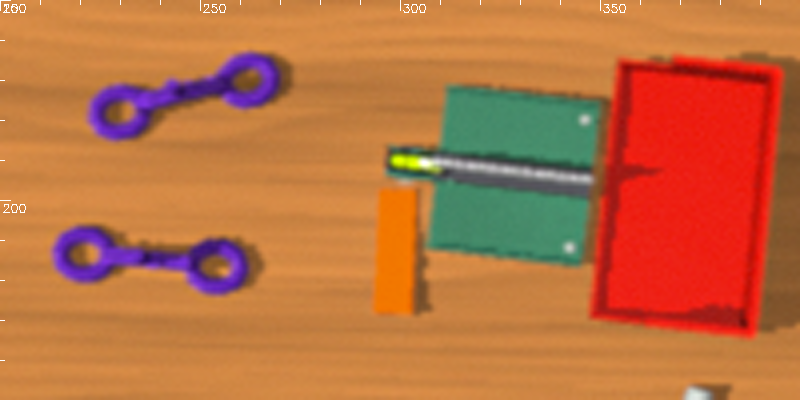

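View pics/s1.png

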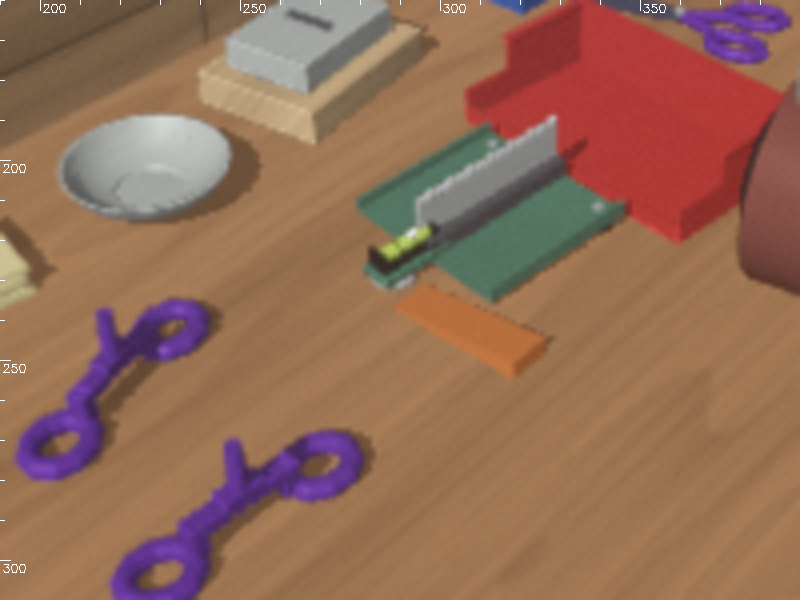

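```bash
python3 - <<'E'
from h import *
np.set_printoptions(precision=4,suppress=True)
T=lambda x,y:(x/4+200-.4,y/4+150-.4)
S=lambda x,y:(x/4+190-.4,y/4+160-.4)
P={"edge+":(S(417,200),T(432,162)),"edge-":(S(555,118),T(592,179)),
"heelR":(S(548,342),T(416,313)),"heelL":(S(514,361),T(374,313)),
"tip":(S(411,294),T(399,187)),
"p_sprue_top":(S(103,312),T(172,84)),"q_sprue_top":(S(233,442),T(122,253)),
"p_bowL":(S(60,446),T(120,112)),"p_bowR":(S(175,329),T(249,80)),
"q_bowL":(S(165,573),T(84,254)),"q_bowR":(S(320,465),T(217,266)),
"bubble":(S(412,234),T(424,163))}
for k,(a,b) in P.items():
    X,e=tri(a,b); print(k,X,e*1000)
for k,z in(("p_bowL",.014),("p_bowR",.014),("q_bowL",.014),("q_bowR",.014)):
    print(k,onz("top",P[k][1],z),onz("side",P[k][0],z))
for n,px in(("lip+x",T(618,62)),("far",T(780,68)),("far-",T(755,335)),("lip-x",T(592,317))): print(n,onz("top",px,.05 if 'far' in n else .034))
E
```

```text
edge+ [0.5436 0.0312 0.0595] 4.740268682380502
edge- [ 0.5292 -0.1191  0.0648] 2.93864497637696
heelR [0.4034 0.0447 0.0048] 2.7390983538312854
heelL [0.4025 0.0846 0.0147] 3.346871829415778
tip [ 0.5248  0.064  -0.0032] 0.9514530098901752
p_sprue_top [0.6104 0.2756 0.0713] 3.508321027183826
q_sprue_top [0.4465 0.3098 0.0821] 7.4484373808083095
p_bowL [0.5931 0.3386 0.0027] 2.7081108844463793
p_bowR [0.6259 0.2124 0.0038] 0.31870565908158155
q_bowL [0.4523 0.3657 0.0068] 0.42248546787417135
q_bowR [0.4447 0.2379 0.0037] 2.6280720552958883
bubble [0.5449 0.0391 0.0305] 1.7577872449627292
p_bowL [0.5904 0.335  0.014 ] [0.5838 0.3448 0.014 ]
p_bowR [0.624  0.2107 0.014 ] [0.6161 0.2191 0.014 ]
q_bowL [0.452  0.3641 0.014 ] [0.4468 0.3688 0.014 ]
q_bowR [0.4431 0.2354 0.014 ] [0.4384 0.245  0.014 ]
lip+x [ 0.6448 -0.145   0.034 ]
far [ 0.6393 -0.2979  0.05  ]
far- [ 0.386  -0.2752  0.05  ]
lip-x [ 0.4006 -0.1234  0.034 ]
```

The enlarged views show:
- Edge ends at top (308,190.5) and (348,194.7).
- Wedge heel at top (299,228), tip at (300,197).
- Sprue tops at side (216,238) and (248,270).

The points fit the given sizes in plan, but the heights come out about 5 mm low. I'll check that against the gripper. First I turn and shut it.

Request:
move_arm --targets '[[[0,0,0,0,0.77],[0,0,0,0,0.77],[0,0,0,0,0.77],[0,0,0,0,0.77],[0,0,0,0,0]]]'

```text
time: 0.62
tool_pos: [0.1756, -0.5996, 0.2161]
tool_rot: [-0.0, 1.0, -0.019, -0.0]
contact_force: [0.5, 0.5, 0.4]
gripper_width: 0.301
grasp_force: 0.0
```

```bash
cat >> h.py <<'E'
from scipy.spatial.transform import Rotation as Ro
def Rt():
    q=state()["tool_rot"]; return Ro.from_quat([q[1],q[2],q[3],q[0]])
def plan(*wps):
    R=Rt().as_matrix(); p=np.array(state()["tool_pos"])
    print("at",p.round(4),"xang",round(np.degrees(np.arctan2(R[1,0],R[0,0])),2))
    for w in wps:
        d=R.T@(np.array(w)-p); n=int(np.ceil(np.linalg.norm(d)/.0405))
        print(w,n,"rows of",(d/.6/n).round(4)); p=np.array(w)
E
python3 - <<'E'
from h import *
plan((.40,-.3,.216),(.36,.065,.216),(.36,.065,.07))
E
```

```text
at [ 0.1756 -0.5996  0.2161] xang -2.23
(0.4, -0.3, 0.216) 10 rows of [ 0.0354 -0.0514  0.    ]
(0.36, 0.065, 0.216) 10 rows of [-0.009  -0.0605  0.    ]
(0.36, 0.065, 0.07) 4 rows of [0.     0.     0.0608]
```

Request:
move_arm --targets '[[[0,0.0354,-0.0514,0,0],[0,0.0354,-0.0514,0,0],[0,0.0354,-0.0514,0,0],[0,0.0354,-0.0514,0,0],[0,0.0354,-0.0514,0,0]]]'

```text
time: 1.03
tool_pos: [0.2882, -0.4482, 0.2162]
tool_rot: [-0.0, 1.0, -0.018, 0.0]
contact_force: [0.5, 0.2, -0.2]
gripper_width: 0.001
grasp_force: 0.0
```

Request:
move_arm --targets '[[[0,0.0354,-0.0514,0,0],[0,0.0354,-0.0514,0,0],[0,0.0354,-0.0514,0,0],[0,0.0354,-0.0514,0,0],[0,0.0354,-0.0514,0,0]]]'

```text
time: 1.45
tool_pos: [0.4002, -0.298, 0.2165]
tool_rot: [0.0, 1.0, -0.018, 0.0]
contact_force: [0.0, 0.0, 0.2]
gripper_width: 0.002
grasp_force: 0.0
```

Request:
move_arm --targets '[[[0,-0.009,-0.0605,0,0],[0,-0.009,-0.0605,0,0],[0,-0.009,-0.0605,0,0],[0,-0.009,-0.0605,0,0],[0,-0.009,-0.0605,0,0]]]'

```text
time: 1.87
tool_pos: [0.3788, -0.1157, 0.2163]
tool_rot: [-0.0, 1.0, -0.018, 0.0]
contact_force: [0.2, 0.1, 0.2]
gripper_width: 0.004
grasp_force: 0.0
```

Request:
move_arm --targets '[[[0,-0.009,-0.0605,0,0],[0,-0.009,-0.0605,0,0],[0,-0.009,-0.0605,0,0],[0,-0.009,-0.0605,0,0],[0,-0.009,-0.0605,0,0]]]'

```text
time: 2.28
tool_pos: [0.3586, 0.0667, 0.2166]
tool_rot: [-0.0, 1.0, -0.018, 0.001]
contact_force: [1.9, -0.3, -0.5]
gripper_width: -0.003
grasp_force: 0.0
```

Request:
move_arm --targets '[[[0,0,0,0.061,0],[0,0,0,0.061,0],[0,0,0,0.061,0],[0,0,0,0,0],[0,0,0,0,0]]]'

```text
time: 2.7
tool_pos: [0.3574, 0.0653, 0.105]
tool_rot: [-0.0, 1.0, -0.018, -0.002]
contact_force: [0.6, -0.3, 0.2]
gripper_width: 0.001
grasp_force: 0.0
```

```bash
python3 - <<'E'
from h import *
plan((.36,.065,.07))
a=grab_frame("side"); b=grab_frame("top")
p=np.array(state()["tool_pos"]); tip=p-[0,0,.025]
print(proj("side",tip),proj("top",tip))
k=4
A=cv2.resize(a[190:290,250:350,::-1],None,fx=k,fy=k,interpolation=2);B=cv2.resize(b[150:250,250:350,::-1],None,fx=k,fy=k,interpolation=2)
cv2.imwrite("pics/g1.png",np.hstack([A,B]))
E
```

```text
at [0.3574 0.0653 0.105 ] xang -2.07
(0.36, 0.065, 0.07) 1 rows of [0.0046 0.0003 0.0583]
[[335.17485266 234.24795672]] [[296.58386853 238.35033444]]
```

View pics/g1.png

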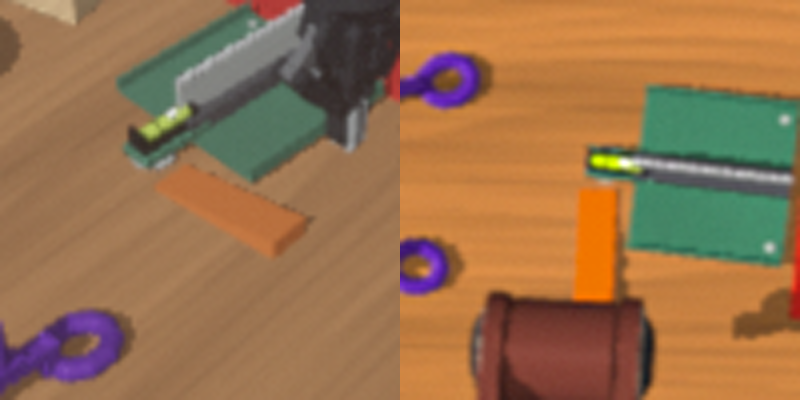

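The crop shows the fingertips at side (337,227), about 7 px above the predicted (335,234). I'll check the fingertip height by touching the bench lightly.

Request:
move_arm --targets '[[[0,0,0,0.058,0],[0,0,0,0.058,0],[0,0,0,0,0],[0,0,0,0,0]]]'

```text
time: 3.13
tool_pos: [0.3596, 0.0649, 0.0381]
tool_rot: [-0.0, 1.0, -0.019, -0.0]
contact_force: [0.5, 0.3, 1.2]
gripper_width: 0.0
grasp_force: 0.0
```

Request:
move_arm --targets '[[[0,0,0,0.004,0],[0,0,0,0.004,0],[0,0,0,0,0],[0,0,0,0,0]]]'

```text
time: 3.47
tool_pos: [0.3604, 0.0651, 0.0338]
tool_rot: [-0.0, 1.0, -0.019, 0.001]
contact_force: [0.0, -0.3, -0.8]
gripper_width: -0.0
grasp_force: 0.0
```

Request:
move_arm --targets '[[[0,0,0,0.006,0],[0,0.012,0,0,0],[0,0.012,0,0,0],[0,0.012,0,0,0],[0,0,0,0,0]]]'

```text
time: 3.88
tool_pos: [0.3825, 0.0642, 0.0291]
tool_rot: [0.0, 1.0, -0.019, 0.0]
contact_force: [0.0, 0.4, 0.8]
gripper_width: -0.001
grasp_force: 0.0
```

Request:
move_arm --targets '[[[0,0.01,0,0,0],[0,0.01,0,0,0],[0,0,0,0,0]]]'

```text
time: 4.13
tool_pos: [0.394, 0.0638, 0.0289]
tool_rot: [-0.0, 1.0, -0.019, 0.0]
contact_force: [-0.1, -0.1, 0.0]
gripper_width: -0.001
grasp_force: 0.0
```

```bash
python3 - <<'E'
from h import *
a=grab_frame("side"); plan((.36,.065,.07))
cv2.imwrite("pics/g2.png",cv2.resize(a[190:270,270:370,::-1],None,fx=6,fy=6,interpolation=2))
E
```

```text
at [0.3933 0.0638 0.0287] xang -2.17
(0.36, 0.065, 0.07) 2 rows of [-0.0278  0.0001 -0.0344]
```

View pics/g2.png

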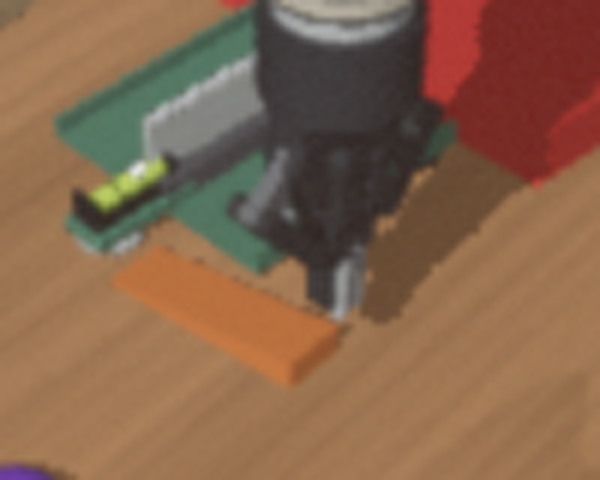

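The fingertip shows at side (327,242.5), and its shadow is set off from it, so it is still well above the bench. I'll back off and feel for the bench.

Request:
move_arm --targets '[[[0,-0.03,0,0,0],[0,-0.02,0,0,0],[0,0,0,0.005,0],[0,0,0,0.003,0],[0,0,0,0,0]]]'

```text
time: 4.6
tool_pos: [0.363, 0.065, 0.0235]
tool_rot: [0.0, 1.0, -0.019, 0.0]
contact_force: [0.3, -0.1, -0.1]
gripper_width: -0.001
grasp_force: 0.0
```

```bash
python3 - <<'E'
from h import *
print(onz("side",(326.7,242.5),.004),onz("side",(326.7,242.5),.017),proj("side",[[.3933,.0638,.004],[.3933,.0638,.02]]))
# ee sanity: wedge corners
E
```

```text
[0.41200998 0.03567679 0.004     ] [0.40313593 0.04711365 0.017     ] [[325.64970522 250.25915867]
 [325.74983468 246.17401979]]
```

Request:
move_arm --targets '[[[0,0,0,0.005,0],[0,0,0,0.005,0],[0,0,0,0,0]]]'

```text
time: 4.85
tool_pos: [0.3626, 0.065, 0.0172]
tool_rot: [-0.0, 1.0, -0.019, -0.001]
contact_force: [-1.0, -0.2, -0.1]
gripper_width: -0.003
grasp_force: 0.0
```

Request:
move_arm --targets '[[[0,0,0,0.005,0],[0,0,0,0.005,0],[0,0,0,0,0]]]'

```text
time: 5.1
tool_pos: [0.3623, 0.065, 0.0111]
tool_rot: [-0.0, 1.0, -0.019, -0.001]
contact_force: [-0.5, 0.5, -0.2]
gripper_width: -0.0
grasp_force: 0.0
```

```bash
python3 - <<'E'
from h import *
s=state(); print(s["tool_pos"],s["contact_force"],s["joint_pos"])
a=grab_frame("side"); 
cv2.imwrite("pics/g3.png",cv2.resize(a[190:290,280:380,::-1],None,fx=6,fy=6,interpolation=2))
E
```

```text
[0.36231831 0.06499889 0.01105155] [-0.50309277  0.45902733 -0.24262521] [-2.54531781e-02 -3.92137242e-01  2.36470923e+00 -3.70230959e-06
  1.17040359e+00  1.58312307e+00]
```

View pics/g3.png

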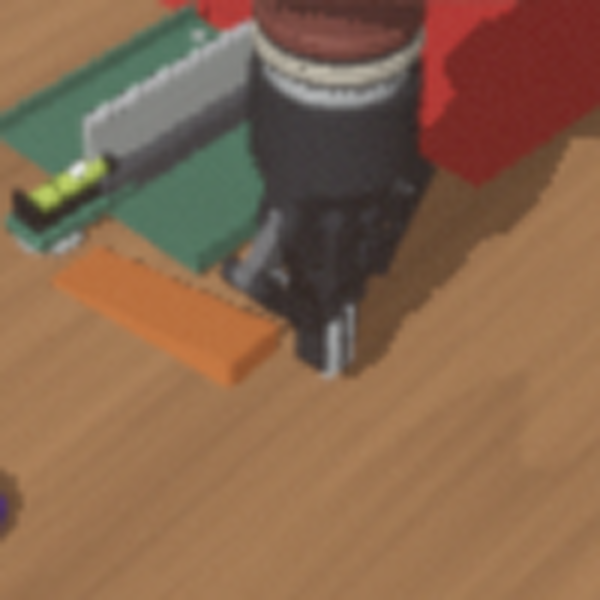

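```bash
python3 - <<'E'
from h import *
for z in(0,.01,.02): print(onz("side",(334.6,252),z))
print(proj("side",[[.3623,.065,-.014],[.3623,.065,.0],[.3623,.065,.011],[.351,.08,0]]))
E
```

```text
[ 3.71445065e-01  4.93385647e-02 -1.11022302e-16]
[0.365183   0.05791228 0.01      ]
[0.35892094 0.066486   0.02      ]
[[333.6181036  259.82958983]
 [333.76593143 256.31057294]
 [333.88368246 253.50842098]
 [333.65365526 260.95966143]]
```

Request:
move_arm --targets '[[[0,0,0,0.005,0],[0,0,0,0,0],[0,0,0,0,0]]]'

```text
time: 5.4
tool_pos: [0.3627, 0.065, 0.0087]
tool_rot: [-0.0, 1.0, -0.019, -0.0]
contact_force: [-0.5, -0.0, -0.3]
gripper_width: 0.001
grasp_force: 0.0
```

Request:
move_arm --targets '[[[0,0,0,0.005,0],[0,0,0,0,0],[0,0,0,0,0]]]'

```text
time: 5.65
tool_pos: [0.3626, 0.065, 0.0056]
tool_rot: [-0.0, 1.0, -0.019, -0.0]
contact_force: [-0.2, -0.6, 0.6]
gripper_width: -0.001
grasp_force: 0.0
```

Request:
move_arm --targets '[[[0,0,0,0.005,0],[0,0,0,0,0],[0,0,0,0,0]]]'

```text
time: 5.9
tool_pos: [0.3626, 0.065, 0.0026]
tool_rot: [-0.0, 1.0, -0.019, -0.0]
contact_force: [-0.3, 0.1, -0.5]
gripper_width: 0.001
grasp_force: 0.0
```

Request:
move_arm --targets '[[[0,0,0,0.005,0],[0,0,0,0,0],[0,0,0,0,0]]]'

```text
time: 6.15
tool_pos: [0.3626, 0.065, -0.0004]
tool_rot: [0.0, 1.0, -0.019, -0.0]
contact_force: [-0.3, -0.2, 0.9]
gripper_width: -0.001
grasp_force: 0.0
```

```bash
python3 - <<'E'
from h import *
s=state(); print(s["tool_pos"],s["contact_force"])
a=grab_frame("side"); b=grab_frame("top")
A=cv2.resize(a[200:300,270:370,::-1],None,fx=4,fy=4,interpolation=2)
B=cv2.resize(b[190:290,250:350,::-1],None,fx=4,fy=4,interpolation=2)
cv2.imwrite("pics/g4.png",np.hstack([A,B]))
# finger/bright gray pixels lowest row
E
```

```text
[ 0.36257466  0.06500659 -0.00044105] [-0.31025187 -0.24410236  0.94222919]
```

Request:
move_arm --targets '[[[0,0,0,0.004,0],[0,0,0,0,0],[0,0,0,0,0]]]'

```text
time: 6.5
tool_pos: [0.3627, 0.065, -0.0028]
tool_rot: [0.0, 1.0, -0.019, -0.0]
contact_force: [-0.5, 0.7, 0.7]
gripper_width: -0.003
grasp_force: 0.0
```

Request:
move_arm --targets '[[[0,0,0,0.004,0],[0,0,0,0,0],[0,0,0,0,0]]]'

```text
time: 6.75
tool_pos: [0.3626, 0.065, -0.0052]
tool_rot: [-0.0, 1.0, -0.019, -0.0]
contact_force: [-0.5, -0.6, -0.2]
gripper_width: 0.002
grasp_force: 0.0
```

Request:
move_arm --targets '[[[0,0,0,0.004,0],[0,0,0,0,0],[0,0,0,0,0]]]'

```text
time: 7.0
tool_pos: [0.3626, 0.065, -0.0076]
tool_rot: [-0.0, 1.0, -0.019, -0.0]
contact_force: [0.0, 0.1, -0.1]
gripper_width: 0.002
grasp_force: 0.0
```

Request:
move_arm --targets '[[[0,0,0,0.004,0],[0,0,0,0,0],[0,0,0,0,0]]]'

```text
time: 7.25
tool_pos: [0.3626, 0.065, -0.01]
tool_rot: [-0.0, 1.0, -0.019, -0.0]
contact_force: [0.4, 0.8, -0.1]
gripper_width: 0.003
grasp_force: 0.0
```

Request:
move_arm --targets '[[[0,0,0,0.004,0],[0,0,0,0,0],[0,0,0,0,0]]]'

```text
time: 7.5
tool_pos: [0.3627, 0.065, -0.0124]
tool_rot: [0.0, 1.0, -0.019, -0.0]
contact_force: [0.2, 0.2, -0.4]
gripper_width: 0.002
grasp_force: 0.0
```

Request:
move_arm --targets '[[[0,0,0,0.004,0],[0,0,0,0,0],[0,0,0,0,0]]]'

```text
time: 7.75
tool_pos: [0.3627, 0.065, -0.0147]
tool_rot: [-0.0, 1.0, -0.019, -0.0]
contact_force: [-0.2, -0.5, -0.6]
gripper_width: 0.002
grasp_force: 0.0
```

```bash
python3 - <<'E'
from h import *
a=grab_frame("side"); b=grab_frame("top")
A=cv2.resize(a[215:275,290:350,::-1],None,fx=6.6,fy=6.6,interpolation=2)
B=cv2.resize(b[170:270,250:350,::-1],None,fx=3.96,fy=3.96,interpolation=2)
cv2.imwrite("pics/g5.png",np.hstack([A,B]))
E
```

```text
(no output)
```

View pics/g5.png

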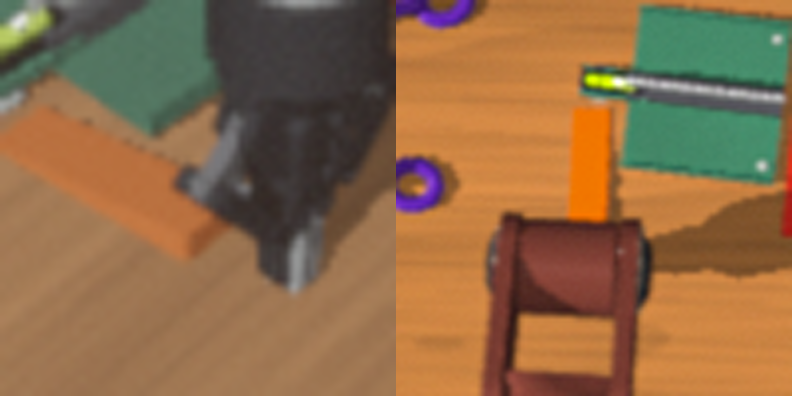

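The fingertip is at side (334,258.5), so it is still 5 to 10 mm above the bench. The reported TCP is clearly offset along the tool's z. I'll keep feeling downward.

Request:
move_arm --targets '[[[0,0,0,0.004,0],[0,0,0,0,0],[0,0,0,0,0]]]'

```text
time: 8.1
tool_pos: [0.363, 0.065, -0.015]
tool_rot: [0.0, 1.0, -0.019, -0.001]
contact_force: [-10.9, 0.1, 19.1]
gripper_width: -0.0
grasp_force: 9.7
```

Request:
move_arm --targets '[[[0,0,0,0.003,0],[0,0,0,0,0],[0,0,0,0,0]]]'

```text
time: 8.35
tool_pos: [0.363, 0.065, -0.015]
tool_rot: [0.0, 1.0, -0.019, -0.003]
contact_force: [-17.6, 0.4, 35.4]
gripper_width: -0.002
grasp_force: 17.9
```

Request:
move_arm --targets '[[[0,0,0,0.003,0],[0,0,0,0,0],[0,0,0,0,0]]]'

```text
time: 8.6
tool_pos: [0.363, 0.065, -0.0151]
tool_rot: [0.0, 1.0, -0.018, -0.004]
contact_force: [-26.3, 0.2, 52.7]
gripper_width: -0.002
grasp_force: 26.2
```

Request:
move_arm --targets '[[[0,0,0,0.003,0],[0,0,0,0,0],[0,0,0,0,0]]]'

```text
time: 8.85
tool_pos: [0.3631, 0.065, -0.0152]
tool_rot: [0.0, 1.0, -0.018, -0.005]
contact_force: [-35.2, -0.5, 70.0]
gripper_width: 0.002
grasp_force: 34.6
```

The bench contact comes at a reported z of -0.015, so the fingertips stand about 40 mm higher than the readout says. I'll raise to 4 mm clearance and approach the heel.

Request:
move_arm --targets '[[[0,0,0,-0.02,0],[0,0,0,0,0],[0,0.012,0,0,0],[0,0.012,0,0,0],[0,0,0,0,0]]]'

```text
time: 9.27
tool_pos: [0.3782, 0.0643, -0.0107]
tool_rot: [0.0, 1.0, -0.019, -0.0]
contact_force: [-0.2, -0.1, 1.3]
gripper_width: -0.001
grasp_force: 0.0
```

Request:
move_arm --targets '[[[0,0.008,0,0,0],[0,0,0,0,0],[0,0,0,0,0]]]'

```text
time: 9.52
tool_pos: [0.3817, 0.0642, -0.0109]
tool_rot: [0.0, 1.0, -0.019, -0.001]
contact_force: [0.0, 0.3, -0.1]
gripper_width: 0.001
grasp_force: 0.0
```

Request:
move_arm --targets '[[[0,0.006,0,0,0],[0,0,0,0,0],[0,0,0,0,0]]]'

```text
time: 9.77
tool_pos: [0.3857, 0.0641, -0.0104]
tool_rot: [-0.0, 1.0, -0.019, -0.0]
contact_force: [-0.0, -0.9, -0.4]
gripper_width: 0.001
grasp_force: 0.0
```

Request:
move_arm --targets '[[[0,0.006,0,0,0],[0,0,0,0,0],[0,0,0,0,0]]]'

```text
time: 10.02
tool_pos: [0.3894, 0.064, -0.0103]
tool_rot: [0.0, 1.0, -0.019, 0.0]
contact_force: [0.0, 0.8, -0.9]
gripper_width: -0.0
grasp_force: 0.0
```

Request:
move_arm --targets '[[[0,0.006,0,0,0],[0,0,0,0,0],[0,0,0,0,0]]]'

```text
time: 10.27
tool_pos: [0.393, 0.0639, -0.0103]
tool_rot: [-0.0, 1.0, -0.019, 0.0]
contact_force: [0.5, -0.3, -0.4]
gripper_width: 0.001
grasp_force: 0.0
```

Request:
move_arm --targets '[[[0,0.01,0,0,0],[0,0.01,0,0,0],[0,0.01,0,0,0],[0,0,0,0,0],[0,0,0,0,0]]]'

```text
time: 10.68
tool_pos: [0.4105, 0.0632, -0.0108]
tool_rot: [0.0, 1.0, -0.019, -0.001]
contact_force: [-2.6, -0.2, 0.3]
gripper_width: 0.002
grasp_force: 1.3
```

```bash
cat >> h.py <<'E'
def sub(im,r,lo,hi):
    """weighted mask centroid etc: returns mask within r=(x,y,w,h) in HSV range"""
    x,y,w,h=r; m=cv2.inRange(cv2.cvtColor(im[y:y+h,x:x+w],cv2.COLOR_RGB2HSV),lo,hi); ys,xs=np.nonzero(m); return xs+x,ys+y
def look():
    t=grab_frame("top");s=grab_frame("side")
    for n,im,r in(("top",t,(285,180,30,55)),("side",s,(270,215,70,50))):
        xs,ys=sub(im,r,(8,215,150),(18,255,255)) if n=="top" else sub(im,r,(8,165,120),(14,255,255))
        if len(xs): print(n,"orange",len(xs),"x",xs.min(),xs.max(),"y",ys.min(),ys.max(),"mean",xs.mean().round(2),ys.mean().round(2))
    xs,ys=sub(s,(275,205,40,30),(26,130,100),(45,255,255)); print("yellow side",len(xs),xs.mean(),ys.mean(),xs.min(),xs.max())
    cv2.imwrite("pics/lt.png",t[:,:,::-1]);cv2.imwrite("pics/ls.png",s[:,:,::-1])
    print(state()["tool_pos"],state()["contact_force"])
    return t,s
E
python3 - <<'E'
from h import *
t,s=look()
p=cv2.imread("pics/top0.png")[:,:,::-1]; 
xs,ys=sub(p,(285,180,30,55),(8,215,150),(18,255,255)); print("top0",len(xs),xs.min(),xs.max(),ys.min(),ys.max())
p=cv2.imread("pics/side0.png")[:,:,::-1]; 
xs,ys=sub(p,(270,215,70,50),(8,165,120),(14,255,255)); print("side0",len(xs),xs.min(),xs.max(),ys.min(),ys.max())
E
```

```text
top orange 144 x 294 303 y 193 210 mean 298.74 202.72
side orange 236 x 286 315 y 231 250 mean 302.42 239.39
yellow side 22 290.1363636363636 221.27272727272728 286 296
[ 0.4105707   0.06318083 -0.01070268] [-2.46807298 -0.159014    0.53443626]
top0 294 293 303 197 227
side0 334 290 325 232 253
```

Request:
move_arm --targets '[[[0,0.008,0,0,0],[0,0.008,0,0,0],[0,0.008,0,0,0],[0,0.008,0,0,0],[0,0,0,0,0]]]'

```text
time: 11.2
tool_pos: [0.4297, 0.0625, -0.0107]
tool_rot: [-0.0, 1.0, -0.019, -0.001]
contact_force: [-2.7, -0.0, -1.0]
gripper_width: -0.002
grasp_force: 1.3
```

Request:
move_arm --targets '[[[0,0.008,0,0,0],[0,0.008,0,0,0],[0,0.008,0,0,0],[0,0,0,0,0]]]'

```text
time: 11.53
tool_pos: [0.4443, 0.0619, -0.0107]
tool_rot: [-0.0, 1.0, -0.019, -0.0]
contact_force: [-2.5, -0.9, -0.8]
gripper_width: -0.0
grasp_force: 1.1
```

```bash
python3 - <<'E'
from h import *
look()
E
```

```text
top orange 73 x 295 304 y 184 200 mean 299.1 193.27
side orange 161 x 279 307 y 228 244 mean 296.84 236.26
yellow side 16 290.3125 220.25 286 296
[ 0.4443146   0.06193829 -0.0105852 ] [-2.13424903 -0.23265468 -1.5844586 ]
```

```bash
cat >> h.py <<'E'
def vial(n,im):
    im=im.astype(float)
    if n=="top": a,b=(296,190.),(310,191.3)
    else: a,b=(281,224.5),(300,214.5)
    N=29; out=[]
    for off in(-1,0,1):
        P=np.linspace(a,b,N)+(np.array([0,off]))
        out.append([cv2.remap(im[:,:,c].astype(np.float32),np.float32([[p[0] for p in P]]),np.float32([[p[1] for p in P]]),1)[0] for c in(1,2)])
    o=np.array(out); return o
E
python3 - <<'E'
from h import *
for f,n in(("top0","top"),("lt","top"),("side0","side"),("ls","side")):
    im=cv2.imread(f"pics/{f}.png")[:,:,::-1]
    o=vial(n,im); print(f)
    for k in range(3): print(" G",*o[k,0].astype(int),"\n  B",*o[k,1].astype(int))
E
```

```text
top0
 G 106 113 121 167 214 230 246 242 240 229 219 224 231 235 240 239 240 240 243 244 249 243 237 226 214 208 202 192 180 
  B 67 56 46 23 0 0 0 0 0 0 0 0 0 0 0 45 94 153 216 226 239 218 194 192 188 191 192 185 177
 G 99 112 123 169 210 222 233 230 226 219 211 223 235 241 247 247 247 246 244 246 248 241 232 214 197 188 179 163 145 
  B 63 51 40 20 1 1 0 0 0 0 0 0 0 0 0 33 63 116 166 180 193 171 147 135 122 124 125 123 120
 G 99 91 83 106 126 142 154 153 150 146 140 155 165 169 169 165 158 153 145 150 152 157 160 163 164 160 155 132 107 
  B 69 60 53 35 20 17 16 17 21 21 23 22 22 19 17 23 28 51 69 78 84 72 60 59 58 66 75 73 71
lt
 G 107 111 115 158 200 222 244 244 243 237 231 229 230 235 241 243 245 243 244 235 230 230 231 220 211 199 187 185 180 
  B 52 49 47 23 0 0 0 0 0 0 0 33 68 122 180 203 230 227 226 185 145 99 49 74 97 126 153 166 177
 G 101 99 96 133 165 190 212 214 214 211 206 219 233 239 245 246 247 243 238 228 216 224 231 225 218 200 181 161 138 
  B 48 46 45 24 5 3 0 0 0 0 0 30 57 104 146 164 178 173 165 128 90 45 1 26 48 73 94 103 110
 G 98 83 69 80 90 106 119 127 132 1
[... 753 characters left out ...]
86 94 94 86 79 89 93 96 111 118 118 109 102 92 88 74 57 50 68 89 107
ls
 G 111 84 62 48 50 68 109 165 188 198 200 193 191 205 211 211 205 193 182 195 197 196 182 151 113 84 108 127 126 
  B 84 66 52 43 43 47 60 81 93 98 99 98 105 139 162 172 169 140 107 99 102 105 104 89 74 74 104 124 123
 G 121 98 71 50 45 48 64 102 146 181 195 191 184 173 185 194 192 185 176 167 181 189 182 162 127 72 72 88 105 
  B 100 82 61 44 41 40 43 53 71 88 94 92 90 91 107 116 118 110 92 81 88 93 91 82 67 52 65 85 102
 G 136 124 100 66 47 44 45 59 93 129 148 155 156 144 144 158 160 154 148 123 135 150 146 137 112 67 59 59 75 
  B 118 103 84 57 43 41 38 40 49 61 70 74 74 68 70 77 80 78 72 58 65 76 79 75 61 48 50 57 74
```

Request:
move_arm --targets '[[[0,0.007,0,0,0],[0,0.007,0,0,0],[0,0.003,0,0,0],[0,0,0,0,0]]]'

```text
time: 11.97
tool_pos: [0.455, 0.0615, -0.0104]
tool_rot: [0.0, 1.0, -0.019, 0.0]
contact_force: [-1.8, 0.9, -1.5]
gripper_width: 0.003
grasp_force: 1.4
```

```bash
python3 - <<'E'
from h import *
look()
for f,n in(("lt","top"),("ls","side")):
    im=cv2.imread(f"pics/{f}.png")[:,:,::-1]
    o=vial(n,im); print(f)
    for k in range(3): print(" G",*o[k,0].astype(int),"\n  B",*o[k,1].astype(int))
E
```

```text
top orange 65 x 295 304 y 181 196 mean 299.2 186.12
side orange 147 x 276 304 y 226 243 mean 294.12 234.8
yellow side 19 290.4736842105263 219.8421052631579 286 296
[ 0.45499972  0.0615223  -0.01028317] [-2.80245368  0.74664512 -1.8124456 ]
lt
 G 110 115 120 168 216 232 248 246 245 238 232 231 232 239 246 247 249 244 241 228 218 224 230 222 214 202 189 185 178 
  B 58 51 45 22 0 0 0 0 0 0 0 50 103 157 214 222 233 202 173 120 66 41 15 60 103 130 156 166 174
 G 103 109 113 157 196 210 221 220 217 209 199 208 215 227 240 244 247 243 239 229 218 225 230 224 218 199 181 160 137 
  B 53 46 40 21 4 2 0 0 0 0 0 49 95 139 178 181 182 149 114 64 13 6 0 27 53 75 94 102 107
 G 98 87 77 94 109 121 130 134 136 130 122 130 135 145 151 153 151 147 140 133 124 131 137 145 152 149 145 122 99 
  B 48 47 48 39 32 24 19 20 23 24 26 43 56 71 80 78 72 56 38 25 14 12 11 22 34 45 55 58 60
ls
 G 116 86 63 48 49 61 95 148 182 200 201 187 175 196 204 204 201 183 169 191 195 195 179 147 111 72 65 63 62 
  B 86 67 52 43 44 46 52 72 88 98 99 95 99 137 152 150 141 117 91 94 99 102 101 87 72 64 63 63 63
 G 119 101 74 50 47 49 56 87 136 177 189 183 173 164 175 184 186 177 168 159 172 181 173 152 122 76 64 61 62 
  B 96 84 63 46 44 44 44 50 67 85 92 88 82 85 97 99 101 94 82 76 83 87 84 77 68 61 59 60 63
 G 118 119 101 70 52 47 46 51 81 122 145 147 142 122 125 138 137 136 134 113 119 128 129 121 101 75 68 65 71 
  B 90 97 85 61 46 43 42 39 46 59 68 70 67 59 61 65 66 67 64 55 60 66 70 68 63 63 63 65 71
```

Request:
move_arm --targets '[[[0,0.006,0,0,0],[0,0,0,0,0],[0,-0.03,0,0,0],[0,-0.04,0,0,0],[0,0,0,0,0]]]'

```text
time: 12.48
tool_pos: [0.4142, 0.0632, -0.0109]
tool_rot: [-0.0, 1.0, -0.019, -0.0]
contact_force: [-0.5, -0.4, -0.2]
gripper_width: -0.0
grasp_force: 0.0
```

Request:
move_arm --targets '[[[0,0,0,-0.06,0],[0,0,0,-0.069,0],[100,0,0,-0.069,0],[100,0,0,-0.069,0],[100,0,0,0,0]]]'

```text
time: 12.9
tool_pos: [0.4238, 0.0628, 0.1616]
tool_rot: [0.0, 1.0, -0.019, 0.011]
contact_force: [0.9, 0.3, 1.4]
gripper_width: 0.42
grasp_force: 0.0
```

```bash
python3 - <<'E'
from h import *
t,s=look()
o=vial("top",t)
for k in range(3): print(" G",*o[k,0].astype(int),"\n  B",*o[k,1].astype(int))
k=4
A=cv2.resize(t[165:245,265:365,::-1],None,fx=k,fy=k,interpolation=2);B=cv2.resize(s[180:260,270:370,::-1],None,fx=k,fy=k,interpolation=2)
C=cv2.resize(t[150:225,205:305,::-1],None,fx=k,fy=k,interpolation=2)[:280];D=cv2.resize(s[230:300,190:290,::-1],None,fx=k,fy=k,interpolation=2)
cv2.imwrite("pics/v9.png",np.vstack([np.hstack([A,B])[:320],np.hstack([C,D])]))
E
```

```text
top orange 141 x 295 304 y 180 203 mean 299.47 192.61
side orange 194 x 275 308 y 225 242 mean 296.07 234.26
yellow side 19 290.94736842105266 219.47368421052633 286 297
[0.41967868 0.06285965 0.15399457] [-0.16133238  0.41940249 -0.85779288]
 G 108 106 105 146 188 214 239 242 245 235 225 220 217 230 245 247 249 241 236 221 209 219 229 220 212 199 185 182 176 
  B 55 51 48 24 0 0 0 0 0 0 0 49 102 155 211 220 233 200 169 116 62 40 16 60 101 128 152 165 175
 G 109 111 111 151 186 204 218 218 216 205 191 195 196 216 235 240 246 240 235 225 215 223 229 224 218 198 178 157 134 
  B 63 57 51 27 5 3 0 0 0 0 0 48 93 137 176 179 178 146 111 61 10 4 0 27 52 73 91 100 105
 G 118 103 90 99 107 119 128 133 134 127 118 123 125 139 147 150 150 145 137 131 123 131 137 147 154 149 143 120 96 
  B 80 73 68 52 37 26 18 19 22 23 25 42 55 69 79 76 69 53 35 21 9 8 9 23 37 45 53 55 56
```

View pics/v9.png

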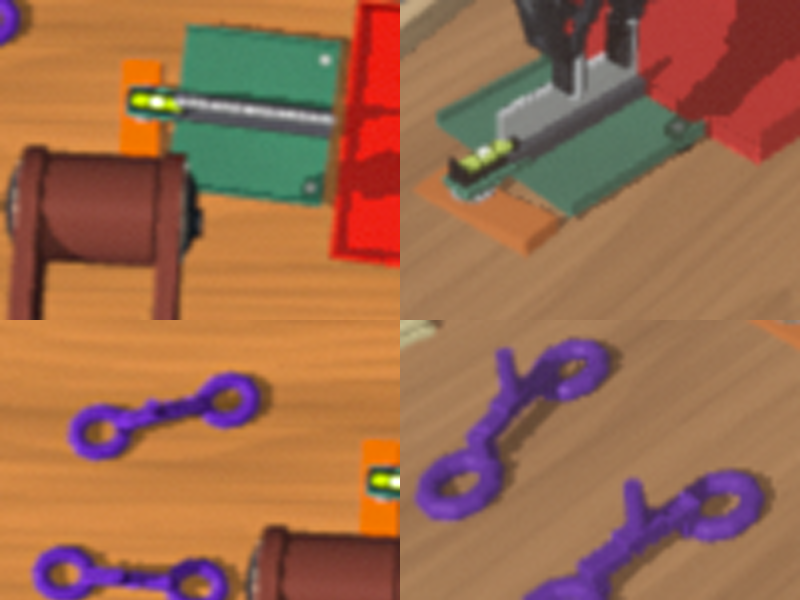

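The bubble sits between its lines in both views: top crop (155,101) and side crop (485,155). The wedge tip is past the foot. Next I work out the edge and pick poses.

```bash
python3 - <<'E'
from h import *
np.set_printoptions(precision=4,suppress=True)
T=lambda x,y:(x/4+200-.4,y/4+150-.4)
S=lambda x,y:(x/4+190-.4,y/4+160-.4)
for nm,a,b,z in(("e+",S(417,200),T(432,162),.0642),("e-",S(555,118),T(592,179),.0695)):
    print(nm,"side",onz("side",a,z),"top",onz("top",b,z))
t=cv2.imread("pics/top0.png")[:,:,::-1];s=cv2.imread("pics/side0.png")[:,:,::-1]
for n,im,r in(("top",t,(215,155,60,32)),("top",t,(205,200,65,28)),("side",s,(188,230,58,51)),("side",s,(213,262,75,55))):
    xs,ys=sub(im,r,(125,120,50),(150,255,255)); c=(xs.mean(),ys.mean())
    P=np.array([onz(n,(x,y),.02) for x,y in zip(xs,ys)])[:,:2]; m=P.mean(0); w,v=np.linalg.eigh(np.cov((P-m).T)); d=v[:,1]
    print(n,len(xs),c,[onz(n,c,z)[:2] for z in(.01,.02)],"ang",np.degrees(np.arctan2(d[1],d[0])),"ext",np.ptp((P-m)@d))
plan((.36,.065,.07))
E
```

```text
e+ side [0.5414 0.0369 0.0642] top [0.5412 0.0296 0.0642]
e- side [ 0.5263 -0.1129  0.0695] top [ 0.5275 -0.1197  0.0695]
top 334 (np.float64(245.52095808383234), np.float64(173.41616766467067)) [array([0.6085, 0.2744]), array([0.6069, 0.2725])] ang 105.05093151445652 ext 0.18636299233904846
top 323 (np.float64(237.06811145510835), np.float64(214.4829721362229)) [array([0.4482, 0.3011]), array([0.4476, 0.299 ])] ang 85.79367660761993 ext 0.1863619674711661
side 565 (np.float64(216.1486725663717), np.float64(256.1787610619469)) [array([0.61  , 0.2869]), array([0.6005, 0.2924])] ang 108.10161536738697 ext 0.18863454314864744
side 764 (np.float64(246.2670157068063), np.float64(288.44895287958116)) [array([0.4557, 0.3117]), array([0.4483, 0.3169])] ang 87.04188526692957 ext 0.18703822354263755
at [0.4197 0.0629 0.154 ] xang -2.17
(0.36, 0.065, 0.07) 3 rows of [-0.0336  0.0001  0.0463]
```

Request:
move_arm --targets '[[[100,0,0,0,0.24],[100,0,0,0,0]]]'

```text
time: 13.17
tool_pos: [0.4163, 0.0629, 0.1489]
tool_rot: [0.0, 0.999, -0.032, -0.0]
contact_force: [0.1, 0.8, 1.2]
gripper_width: 0.87
grasp_force: 0.0
```

```bash
python3 - <<'E'
from h import *
plan((.448,.302,.154),(.448,.302,.06),(.448,.302,.025))
E
```

```text
at [0.4163 0.0629 0.1489] xang -3.64
(0.448, 0.302, 0.154) 6 rows of [ 0.0046 -0.0668 -0.0014]
(0.448, 0.302, 0.06) 3 rows of [ 0.     -0.      0.0522]
(0.448, 0.302, 0.025) 1 rows of [ 0.     -0.      0.0583]
```

Request:
move_arm --targets '[[[100,0.0046,-0.0668,-0.0014,0],[100,0.0046,-0.0668,-0.0014,0],[100,0.0046,-0.0668,-0.0014,0],[100,0.0046,-0.0668,-0.0014,0],[100,0.0046,-0.0668,-0.0014,0]]]'

```text
time: 13.58
tool_pos: [0.4422, 0.2639, 0.1524]
tool_rot: [0.0, 1.0, -0.031, -0.001]
contact_force: [1.1, 0.0, 0.8]
gripper_width: 1.002
grasp_force: 0.0
```

Request:
move_arm --targets '[[[100,0.0046,-0.0668,-0.0014,0],[100,0,0,0,0],[100,0,0,0.052,0],[100,0,0,0.052,0],[100,0,0,0.052,0]]]'

```text
time: 14.0
tool_pos: [0.4478, 0.3022, 0.0593]
tool_rot: [-0.0, 1.0, -0.031, 0.0]
contact_force: [-0.6, 0.0, 0.8]
gripper_width: 1.0
grasp_force: 0.0
```

Request:
move_arm --targets '[[[100,0,0,0.03,0],[100,0,0,0.028,0],[100,0,0,0,0],[100,0,0,0,0]]]'

```text
time: 14.33
tool_pos: [0.4466, 0.3011, 0.0244]
tool_rot: [0.001, 1.0, -0.031, -0.002]
contact_force: [0.1, -0.3, 1.1]
gripper_width: 1.001
grasp_force: 0.0
```

Request:
move_arm --targets '[[[0,0,0,0,0],[0,0,0,0,0],[0,0,0,0,0],[0,0,0,0,0],[0,0,0,0,0]]]'

```text
time: 14.75
tool_pos: [0.4484, 0.3022, 0.0274]
tool_rot: [-0.0, 1.0, -0.031, 0.001]
contact_force: [-0.8, 0.1, 0.2]
gripper_width: 0.299
grasp_force: 0.0
```

Request:
move_arm --targets '[[[0,0,0,0,0],[0,0,0,0,0],[0,0,0,0,0],[0,0,0,0,0]]]'

```text
time: 15.08
tool_pos: [0.4483, 0.3022, 0.0272]
tool_rot: [-0.0, 1.0, -0.031, 0.0]
contact_force: [-0.6, -0.3, 5.0]
gripper_width: 0.136
grasp_force: 58.5
```

Request:
move_arm --targets '[[[0,0,0,-0.03,0],[0,0,0,-0.06,0],[0,0,0,-0.06,0],[0,0,0,-0.03,0],[0,0,0,0,0]]]'

```text
time: 15.5
tool_pos: [0.4507, 0.3034, 0.1399]
tool_rot: [-0.002, 0.999, -0.031, 0.004]
contact_force: [-0.2, 0.8, 0.4]
gripper_width: 0.133
grasp_force: 58.5
```

```bash
cat >> h.py <<'E'
def pur(n,im,r,z):
    xs,ys=sub(im,r,(125,120,50),(150,255,255)); c=(xs.mean(),ys.mean())
    P=np.array([onz(n,(x,y),z) for x,y in zip(xs,ys)])[:,:2]; m=P.mean(0); w,v=np.linalg.eigh(np.cov((P-m).T)); d=v[:,1]
    print(n,len(xs),"c",np.round(c,2),"xy",onz(n,c,z)[:2].round(4),"ang",np.degrees(np.arctan2(d[1],d[0])).round(2),"ext",np.ptp((P-m)@d).round(4),"px",xs.min(),xs.max(),ys.min(),ys.max())
E
python3 - <<'E'
from h import *
s=grab_frame("side"); st=state(); print(st["tool_pos"],st["gripper_width"],st["grasp_force"],st["contact_force"])
pur("side",s,(200,225,110,100),.02+st["tool_pos"][2]-.0244)
plan((.448,.302,.154))
E
```

```text
[0.44919165 0.30266828 0.13673023] 0.13684488984822984 58.47516596317291 [-0.51710634  0.54218778 -1.42879261]
side 1135 c [232.08 257.02] xy [0.463  0.3325] ang 81.03 ext 0.2041 px 200 276 235 280
at [0.4492 0.3027 0.1367] xang -3.6
(0.448, 0.302, 0.154) 1 rows of [-0.0018  0.0012 -0.0288]
```

Request:
move_arm --targets '[[[0,0,0,0,-0.98],[0,0,0,0,-0.98],[0,0,0,0,-0.98],[0,0,0,0,-0.98],[0,0,0,0,-0.98]]]'

```text
time: 15.97
tool_pos: [0.446, 0.3011, 0.131]
tool_rot: [0.001, 0.974, 0.226, -0.003]
contact_force: [-0.1, 0.1, -0.7]
gripper_width: 0.133
grasp_force: 58.4
```

Request:
move_arm --targets '[[[0,0,0,0,-0.98],[0,0,0,0,-0.98],[0,0,0,0,-0.98],[0,0,0,0,-0.98],[0,0,0,0,-0.98]]]'

```text
time: 16.38
tool_pos: [0.446, 0.3011, 0.1309]
tool_rot: [-0.0, 0.885, 0.466, -0.003]
contact_force: [0.4, 1.1, -1.2]
gripper_width: 0.137
grasp_force: 58.5
```

Request:
move_arm --targets '[[[0,0,0,0,-0.98],[0,0,0,0,-0.98],[0,0,0,0,-0.98],[0,0,0,0,-0.98],[0,0,0,0,-0.98]]]'

```text
time: 16.8
tool_pos: [0.446, 0.3011, 0.1309]
tool_rot: [-0.001, 0.738, 0.675, -0.003]
contact_force: [0.2, -1.1, -1.2]
gripper_width: 0.136
grasp_force: 58.4
```

Request:
move_arm --targets '[[[0,0,0,0,0],[0,0,0,0,0]]]'

```text
time: 16.97
tool_pos: [0.4465, 0.3013, 0.1319]
tool_rot: [-0.001, 0.741, 0.672, -0.002]
contact_force: [-0.2, -0.6, -1.7]
gripper_width: 0.135
grasp_force: 58.4
```

```bash
python3 - <<'E'
from h import *
# edge middle and axes
e=np.array([.534,-.045]); u=np.array([.0137,.1493]);u/=np.linalg.norm(u); p=e+.036*u; print(p, e-.036*u)
plan((p[0],p[1],.14),(p[0],p[1],.09))
s=grab_frame("side"); pur("side",s,(170,180,150,75),.13)
E
```

```text
[ 0.5372896  -0.00915061] [ 0.5307104  -0.08084939]
at [0.4465 0.3013 0.1319] xang 84.45
(np.float64(0.5372895954752028), np.float64(-0.009150612814030908), 0.14) 8 rows of [-0.0625  0.0251 -0.0016]
(np.float64(0.5372895954752028), np.float64(-0.009150612814030908), 0.09) 2 rows of [0.0001 0.0001 0.0417]
side 401 c [228.47 246.63] xy [0.5    0.3133] ang -169.85 ext 0.1199 px 211 253 235 254
```

Request:
move_arm --targets '[[[0,-0.0625,0.0251,-0.0016,0],[0,-0.0625,0.0251,-0.0016,0],[0,-0.0625,0.0251,-0.0016,0],[0,-0.0625,0.0251,-0.0016,0],[0,-0.0625,0.0251,-0.0016,0]]]'

```text
time: 17.43
tool_pos: [0.5049, 0.1065, 0.1387]
tool_rot: [-0.0, 0.74, 0.672, -0.0]
contact_force: [1.4, -0.5, -0.8]
gripper_width: 0.136
grasp_force: 58.5
```

Request:
move_arm --targets '[[[0,-0.0625,0.0251,-0.0016,0],[0,-0.0625,0.0251,-0.0016,0],[0,-0.0625,0.0251,-0.0016,0],[0,0,0,0,0],[0,0,0,0,0]]]'

```text
time: 17.85
tool_pos: [0.5395, -0.0098, 0.1415]
tool_rot: [-0.001, 0.742, 0.671, -0.0]
contact_force: [-0.2, -0.4, -1.2]
gripper_width: 0.131
grasp_force: 58.5
```

Request:
move_arm --targets '[[[0,0,0,0.04,0],[0,0,0,0.03,0],[0,0,0,0,0],[0,0,0,0,0],[0,0,0,0,0]]]'

```text
time: 18.27
tool_pos: [0.5397, -0.0071, 0.1008]
tool_rot: [0.0, 0.739, 0.673, 0.0]
contact_force: [0.3, -0.3, -0.5]
gripper_width: 0.143
grasp_force: 58.6
```

```bash
python3 - <<'E'
from h import *
plan((.5373,-.0091,.09))
t=grab_frame("top");s=grab_frame("side")
cv2.imwrite("pics/t10.png",t[:,:,::-1]);cv2.imwrite("pics/s10.png",s[:,:,::-1])
z=state()["tool_pos"][2]
pur("side",s,(270,170,90,75),z-.008);pur("top",t,(270,130,70,120),z-.008)
for n,im,r in(("side",s,(270,170,90,75)),("top",t,(270,130,70,120))):
    xs,ys=sub(im,r,(125,120,50),(150,255,255)); m=np.full((r[3],r[2]),'.'); m[ys-r[1],xs-r[0]]='#'
    for i in range(0,r[3],2): 
        l="".join(m[i]); 
        if '#' in l: print(i+r[1],l)
E
```

```text
at [ 0.5397 -0.0071  0.1008] xang 84.65
(0.5373, -0.0091, 0.09) 1 rows of [-0.0036 -0.0037  0.0179]
side 407 c [305.97 199.35] xy [0.5212 0.0032] ang 172.8 ext 0.1904 px 282 327 185 214
top 37 c [317.11 204.57] xy [ 0.485  -0.0075] ang 88.05 ext 0.0445 px 310 322 201 208
186 ..............##########..................................................................
188 ............###############...............................................................
190 ............####.......#########..........................................................
192 ............#######...###########...###...................................................
194 ..............###############.##########..................................................
196 ..................#####..........#.########...............................................
198 ....................................#########.............................................
200 .......................................######.............................................
202 .......................................############.............
[... 196 characters left out ...]
....................
208 .......................................#####........######................................
210 ........................................##################................................
212 .........................................###############..................................
214 ...............................................######.....................................
202 ..........................................#......###..................
204 ........................................####.....####.................
206 ........................................###.......###.................
208 ...................................................##.................
```

```bash
python3 - <<'E'
from h import *
a=onz("side",(289.,190.6),.0816);b=onz("side",(317.5,208),.0816)
print(a,b,(a+b)/2,np.linalg.norm(a-b),np.degrees(np.arctan2(*(a-b)[1::-1])))
s=cv2.imread("pics/s10.png")[:,:,::-1]
xs,ys=sub(s,(270,170,90,75),(125,120,50),(150,255,255))
# bounding extents: silhouettes leftmost/rightmost at z mid
print(onz("side",(282,191),.0816),onz("side",(327.5,209),.0816), onz("side",(304.7,200),.0816))
E
```

```text
[ 0.60554535 -0.01046038  0.0816    ] [0.47669631 0.0017437  0.0816    ] [ 0.54112083 -0.00435834  0.0816    ] 0.12942570767746978 -5.410692426252716
[0.62093997 0.00563144 0.0816    ] [ 0.45070197 -0.01378904  0.0816    ] [ 0.53324638 -0.00428562  0.0816    ]
```

Request:
move_arm --targets '[[[0,0,-0.0045,0.02,0],[0,0,0,0.021,0],[0,0,0,0,0],[0,0,0,0,0]]]'

```text
time: 18.7
tool_pos: [0.5358, -0.0077, 0.0742]
tool_rot: [-0.001, 0.74, 0.673, -0.001]
contact_force: [-1.5, 0.4, -1.1]
gripper_width: 0.137
grasp_force: 58.6
```

Request:
move_arm --targets '[[[0,0,0,0.005,0],[0,0,0,0,0],[0,0,0,0,0]]]'

```text
time: 18.95
tool_pos: [0.5367, -0.0078, 0.0724]
tool_rot: [-0.0, 0.74, 0.673, -0.0]
contact_force: [0.7, -0.4, -0.6]
gripper_width: 0.136
grasp_force: 58.7
```

Request:
move_arm --targets '[[[0,0,0,0.004,0],[0,0,0,0,0],[0,0,0,0,0]]]'

```text
time: 19.2
tool_pos: [0.5378, -0.008, 0.0708]
tool_rot: [0.001, 0.74, 0.673, 0.001]
contact_force: [2.8, -0.8, -0.4]
gripper_width: 0.134
grasp_force: 59.2
```

Request:
move_arm --targets '[[[0,0,0.002,0.002,0],[0,0,0,0,0],[0,0,0,0,0]]]'

```text
time: 19.45
tool_pos: [0.5389, -0.0081, 0.0696]
tool_rot: [0.001, 0.74, 0.673, 0.001]
contact_force: [2.2, -0.6, 2.1]
gripper_width: 0.135
grasp_force: 59.1
```

Request:
move_arm --targets '[[[0,0,0.001,0.002,0],[0,0,0,0,0],[0,0,0,0,0]]]'

```text
time: 19.7
tool_pos: [0.5394, -0.0081, 0.0689]
tool_rot: [0.001, 0.74, 0.673, 0.0]
contact_force: [0.7, 0.6, 6.0]
gripper_width: 0.134
grasp_force: 59.7
```

Request:
move_arm --targets '[[[60,0,0,0,0],[60,0,0,0,0],[60,0,0,0,0],[60,0,0,0,0],[60,0,0,0,0]]]'

```text
time: 20.12
tool_pos: [0.538, -0.0079, 0.067]
tool_rot: [-0.001, 0.74, 0.673, -0.0]
contact_force: [0.5, 0.0, -0.8]
gripper_width: 0.597
grasp_force: 0.0
```

Request:
move_arm --targets '[[[60,0,0,-0.03,0],[60,0,0,-0.06,0],[60,0,0,-0.06,0],[60,0,0,-0.06,0],[60,0,0,0,0]]]'

```text
time: 20.53
tool_pos: [0.543, -0.0086, 0.2029]
tool_rot: [0.006, 0.74, 0.673, 0.004]
contact_force: [0.7, -0.6, 1.3]
gripper_width: 0.601
grasp_force: 0.0
```

Request:
move_arm --targets '[[[60,0.06,0,0,0],[60,0.06,0,0,0],[60,0.06,0,0,0],[60,0,0,0,0],[60,0,0,0,0]]]'

```text
time: 20.95
tool_pos: [0.5485, 0.101, 0.1932]
tool_rot: [-0.0, 0.739, 0.674, -0.0]
contact_force: [-0.5, -0.1, 0.4]
gripper_width: 0.599
grasp_force: 0.0
```

```bash
cat >> h.py <<'E'
def mask(n,im,r,st=2):
    xs,ys=sub(im,r,(125,120,50),(150,255,255)); m=np.full((r[3],r[2]),'.'); m[ys-r[1],xs-r[0]]='#'
    for i in range(0,r[3],st):
        l="".join(m[i])
        if '#' in l: print(i+r[1],l)
E
python3 - <<'E'
from h import *
plan((.5373,-.0091,.09))
t=grab_frame("top");s=grab_frame("side")
cv2.imwrite("pics/t11.png",t[:,:,::-1]);cv2.imwrite("pics/s11.png",s[:,:,::-1])
mask("side",s,(270,180,75,55),1)
# predicted bow centres if level
for n in("side",): print(proj(n,[[.5394+.064*.9957,-.0081-.064*.093,.050],[.5394-.064*.9957,-.0081+.064*.093,.050]]))
E
```

```text
at [0.5485 0.101  0.1932] xang 84.78
(0.5373, -0.0091, 0.09) 4 rows of [-0.0461 -0.0004  0.043 ]
189 ................######.....................................................
190 ..............##########...................................................
191 .............############..........###.....................................
192 ............###############.......###......................................
193 ............####.....#######......###......................................
194 ............####.......######.....###......................................
195 ............####........######....###......................................
196 ............#####.......########.####......................................
197 .............######.....#############......................................
198 .............########################......................................
199 ...............######################......................................
200 ................######################.....................................
201 ..................#########..##########
[... 1395 characters left out ...]
.
219 .......................................#####........####...................
220 .......................................######.......#####..................
221 ........................................#######....######..................
222 .........................................###############...................
223 ..........................................##############...................
224 ...........................................############....................
225 .............................................#########.....................
226 ................................................##.........................
[[290.68435215 198.46363517]
 [318.51804027 215.83528826]]
```

The moulding is tipped. Its bow centres sit at side (289.5,195.5) and (318,218.6), where a level one would be 17.4 rows apart rather than 23. Q is the reject, so I regrasp it and bin it.

```bash
python3 - <<'E'
from h import *
plan((.537,-.008,.193),(.537,-.008,.073),(.537,-.008,.193),(.518,-.205,.193),(.518,-.205,.045))
E
```

```text
at [0.5486 0.0992 0.1932] xang 84.6
(0.537, -0.008, 0.193) 3 rows of [-0.0599 -0.0008  0.0002]
(0.537, -0.008, 0.073) 3 rows of [0.     0.     0.0667]
(0.537, -0.008, 0.193) 3 rows of [-0.     -0.     -0.0667]
(0.518, -0.205, 0.193) 5 rows of [-0.066  -0.0001  0.    ]
(0.518, -0.205, 0.045) 4 rows of [0.     0.     0.0617]
```

Request:
move_arm --targets '[[[70,-0.06,-0.0008,0,0],[70,-0.06,-0.0008,0,0],[70,-0.06,-0.0008,0,0],[70,0,0,0,0],[70,0,0,0,0]]]'

```text
time: 21.47
tool_pos: [0.5368, -0.0104, 0.1936]
tool_rot: [-0.0, 0.741, 0.671, -0.0]
contact_force: [-0.4, 0.3, -0.2]
gripper_width: 0.702
grasp_force: 0.0
```

Request:
move_arm --targets '[[[70,0,0,0.06,0],[70,0,0,0.06,0],[70,0,0,0.05,0],[70,0,0,0.03,0],[70,0,0,0,0]]]'

```text
time: 21.88
tool_pos: [0.533, -0.0068, 0.0682]
tool_rot: [-0.004, 0.74, 0.673, -0.003]
contact_force: [-0.8, 0.4, -0.5]
gripper_width: 0.701
grasp_force: 0.0
```

Request:
move_arm --targets '[[[0,0,0,0,0],[0,0,0,0,0],[0,0,0,0,0],[0,0,0,0,0],[0,0,0,0,0]]]'

```text
time: 22.3
tool_pos: [0.5391, -0.008, 0.0761]
tool_rot: [0.002, 0.74, 0.673, 0.002]
contact_force: [-0.6, 0.6, 3.0]
gripper_width: 0.135
grasp_force: 58.4
```

Request:
move_arm --targets '[[[0,0,0,-0.01,0],[0,0,0,-0.03,0],[0,0,0,-0.05,0],[0,0,0,-0.05,0],[0,0,0,0,0]]]'

```text
time: 22.72
tool_pos: [0.541, -0.0084, 0.1654]
tool_rot: [0.005, 0.74, 0.673, 0.004]
contact_force: [1.2, -0.7, 0.0]
gripper_width: 0.131
grasp_force: 58.8
```

Request:
move_arm --targets '[[[0,-0.06,0,0,0],[0,-0.066,0,0,0],[0,-0.066,0,0,0],[0,-0.066,0,0,0],[0,-0.06,0,0,0]]]'

```text
time: 23.13
tool_pos: [0.5184, -0.1997, 0.1578]
tool_rot: [0.0, 0.74, 0.673, -0.0]
contact_force: [1.1, -0.8, -0.3]
gripper_width: 0.133
grasp_force: 58.6
```

```bash
python3 - <<'E'
from h import *
plan((.518,-.207,.16),(.518,-.207,.042)); s=state(); print(s["gripper_width"],s["grasp_force"])
E
```

```text
at [ 0.5184 -0.1997  0.1578] xang 84.59
(0.518, -0.207, 0.16) 1 rows of [-0.0122  0.0004 -0.0037]
(0.518, -0.207, 0.042) 3 rows of [0.     0.     0.0656]
0.13324845049544515 58.619384765625
```

Request:
move_arm --targets '[[[0,-0.01,0,0,0],[0,0,0,0.06,0],[0,0,0,0.06,0],[0,0,0,0.05,0],[0,0,0,0.02,0]]]'

```text
time: 23.55
tool_pos: [0.5151, -0.2016, 0.0385]
tool_rot: [-0.004, 0.74, 0.673, -0.001]
contact_force: [-1.1, -0.4, -2.8]
gripper_width: 0.132
grasp_force: 58.6
```

Request:
move_arm --targets '[[[0,0,0,0,0],[50,0,0,0,0],[50,0,0,0,0],[50,0,0,0,0],[50,0,0,0,0]]]'

```text
time: 23.97
tool_pos: [0.5203, -0.2045, 0.0462]
tool_rot: [0.002, 0.74, 0.673, 0.001]
contact_force: [0.2, 0.3, 0.2]
gripper_width: 0.502
grasp_force: 0.0
```

Request:
move_arm --targets '[[[50,0,0,-0.04,0],[50,0,0,-0.069,0],[50,0,0,-0.069,0],[50,0,0,-0.069,0],[100,0,0,0,0]]]'

```text
time: 24.38
tool_pos: [0.5238, -0.2065, 0.2046]
tool_rot: [0.009, 0.74, 0.673, 0.003]
contact_force: [1.1, 0.4, 1.1]
gripper_width: 0.63
grasp_force: 0.0
```

```bash
python3 - <<'E'
from h import *
plan((.6085,.2745,.18)); s=state(); print(s["gripper_width"],s["grasp_force"])
E
```

```text
at [ 0.5238 -0.2065  0.2046] xang 84.6
(0.6085, 0.2745, 0.18) 13 rows of [0.0624 0.005  0.0028]
0.6296341501840983 0.0
```

Request:
move_arm --targets '[[[100,0.0624,0.005,0,0],[100,0.0624,0.005,0,0],[100,0.0624,0.005,0,0],[100,0.0624,0.005,0,0],[100,0.0624,0.005,0,0]]]'

```text
time: 24.8
tool_pos: [0.5517, -0.0172, 0.1933]
tool_rot: [0.001, 0.74, 0.673, 0.001]
contact_force: [0.9, -0.1, -0.3]
gripper_width: 0.999
grasp_force: 0.0
```

Request:
move_arm --targets '[[[100,0.0624,0.005,0,0],[100,0.0624,0.005,0,0],[100,0.0624,0.005,0,0],[100,0.0624,0.005,0,0],[100,0.0624,0.005,0,0]]]'

```text
time: 25.22
tool_pos: [0.5842, 0.1682, 0.1933]
tool_rot: [0.001, 0.74, 0.673, 0.001]
contact_force: [-0.1, -0.5, 0.5]
gripper_width: 0.997
grasp_force: 0.0
```

Request:
move_arm --targets '[[[100,0.0624,0.005,0,0],[100,0.0624,0.005,0,0],[100,0.0624,0.005,0,0],[100,0,0,0,0.97],[100,0,0,0,0.97]]]'

```text
time: 25.63
tool_pos: [0.6035, 0.2797, 0.1927]
tool_rot: [0.0, 0.804, 0.594, 0.001]
contact_force: [0.4, -1.3, 0.7]
gripper_width: 1.002
grasp_force: 0.0
```

Request:
move_arm --targets '[[[100,0,0,0,0.97],[100,0,0,0,0.97],[100,0,0,0,0.97],[100,0,0,0,0.97],[100,0,0,0,0.97]]]'

```text
time: 26.05
tool_pos: [0.6037, 0.2774, 0.193]
tool_rot: [0.0, 0.929, 0.371, 0.001]
contact_force: [-0.5, 1.0, 0.2]
gripper_width: 0.995
grasp_force: 0.0
```

Request:
move_arm --targets '[[[100,0,0,0,0.97],[100,0,0,0,0.97],[100,0,0,0,0.97],[100,0,0,0,0.97],[100,0,0,0,0.97]]]'

```text
time: 26.47
tool_pos: [0.6037, 0.2773, 0.1931]
tool_rot: [-0.0, 0.992, 0.126, 0.001]
contact_force: [-0.5, 0.5, -0.6]
gripper_width: 0.996
grasp_force: 0.0
```

Request:
move_arm --targets '[[[100,0,0,0,0],[100,0,0,0,0]]]'

```text
time: 26.63
tool_pos: [0.6036, 0.2773, 0.1928]
tool_rot: [-0.0, 0.992, 0.13, 0.001]
contact_force: [0.7, -0.4, -0.4]
gripper_width: 1.0
grasp_force: 0.0
```

```bash
python3 - <<'E'
from h import *
plan((.6085,.2755,.18),(.6085,.2755,.027)); s=state(); print(s["gripper_width"])
t=grab_frame("top");s=grab_frame("side")
mask("side",s,(285,160,90,50),1)
o=vial("top",t); print(*o[0,0].astype(int),"\n",*o[0,1].astype(int))
E
```

```text
at [0.6036 0.2773 0.1928] xang 14.91
(0.6085, 0.2755, 0.18) 1 rows of [0.0071 0.0049 0.0213]
(0.6085, 0.2755, 0.027) 4 rows of [-0.0001  0.      0.0637]
1.0004150540711387
161 ........................................................................................##
162 ......................................................................................####
163 ............................................................................##############
164 ...........................................................................###############
165 ............................................................................#######....###
166 ..............................................................................#####.......
167 ................................................................................#####.....
168 .................................................................................#########
169 .................................................................................#########
170 .....................................................................
[... 2762 characters left out ...]
..#####.......
202 ...................................................................#######....######......
203 ....................................................................###############.......
204 .....................................................................##############.......
205 .......................................................................###########........
206 ........................................................................########..........
113 110 109 150 192 219 245 246 247 240 233 226 221 234 247 248 250 243 239 226 217 225 235 226 218 205 191 187 181 
 59 54 50 25 0 0 0 0 0 0 0 50 105 159 217 224 233 202 173 119 65 41 16 62 105 132 156 169 179
```

Q lies in the bin and the bubble is unchanged. Now I pick P.

Request:
move_arm --targets '[[[100,0.007,0.005,0.03,0],[100,0,0,0.06,0],[100,0,0,0.06,0],[100,0,0,0.06,0],[100,0,0,0,0]]]'

```text
time: 27.15
tool_pos: [0.6021, 0.2732, 0.0566]
tool_rot: [0.001, 0.992, 0.129, -0.008]
contact_force: [-1.7, -0.7, -2.0]
gripper_width: 1.001
grasp_force: 0.0
```

Request:
move_arm --targets '[[[100,0,0,0.033,0],[100,0,0,0.033,0],[100,0,0,0,0],[100,0,0,0,0]]]'

```text
time: 27.48
tool_pos: [0.6081, 0.2753, 0.027]
tool_rot: [0.0, 0.992, 0.129, -0.0]
contact_force: [0.6, -0.2, 0.5]
gripper_width: 1.0
grasp_force: 0.0
```

```bash
python3 - <<'E'
from h import *
plan((.6085,.2755,.027))
E
```

```text
at [0.6081 0.2753 0.027 ] xang 14.79
(0.6085, 0.2755, 0.027) 1 rows of [ 0.0007 -0.0002  0.    ]
```

Request:
move_arm --targets '[[[0,0,0,0,0],[0,0,0,0,0],[0,0,0,0,0],[0,0,0,0,0],[0,0,0,0,0]]]'

```text
time: 27.9
tool_pos: [0.6086, 0.2755, 0.0273]
tool_rot: [-0.0, 0.992, 0.128, 0.001]
contact_force: [-0.0, 0.4, -0.3]
gripper_width: 0.301
grasp_force: 0.0
```

Request:
move_arm --targets '[[[0,0,0,0,0],[0,0,0,0,0],[0,0,0,0,0],[0,0,0,0,0]]]'

```text
time: 28.23
tool_pos: [0.6086, 0.2755, 0.027]
tool_rot: [-0.0, 0.992, 0.128, 0.0]
contact_force: [0.7, -1.0, 3.9]
gripper_width: 0.135
grasp_force: 58.4
```

Request:
move_arm --targets '[[[0,0,0,-0.03,0],[0,0,0,-0.06,0],[0,0,0,-0.06,0],[0,0,0,-0.04,0],[0,0,0,0,0]]]'

```text
time: 28.65
tool_pos: [0.6117, 0.2765, 0.1476]
tool_rot: [-0.001, 0.992, 0.128, 0.006]
contact_force: [1.0, -0.3, 0.5]
gripper_width: 0.131
grasp_force: 58.4
```

Request:
move_arm --targets '[[[0,0,0,0,-0.97],[0,0,0,0,-0.97],[0,0,0,0,-0.97],[0,0,0,0,-0.97],[0,0,0,0,-0.97]]]'

```text
time: 29.07
tool_pos: [0.6069, 0.2749, 0.1377]
tool_rot: [-0.0, 0.927, 0.376, -0.002]
contact_force: [0.3, 0.9, -0.5]
gripper_width: 0.137
grasp_force: 58.4
```

Request:
move_arm --targets '[[[0,0,0,0,-0.97],[0,0,0,0,-0.97],[0,0,0,0,-0.97],[0,0,0,0,-0.97],[0,0,0,0,-0.97]]]'

```text
time: 29.48
tool_pos: [0.607, 0.2748, 0.1377]
tool_rot: [-0.001, 0.803, 0.597, -0.002]
contact_force: [0.3, 0.0, -2.2]
gripper_width: 0.136
grasp_force: 58.4
```

Request:
move_arm --targets '[[[0,0,0,0,-0.97],[0,0,0,0,-0.97],[0,0,0,0,0],[0,0,0,0,0]]]'

```text
time: 29.82
tool_pos: [0.6072, 0.275, 0.1384]
tool_rot: [-0.001, 0.741, 0.672, -0.001]
contact_force: [0.1, 0.9, -1.0]
gripper_width: 0.136
grasp_force: 58.4
```

```bash
python3 - <<'E'
from h import *
plan((.5379,-.0175,.14),(.5379,-.0175,.10))
E
```

```text
at [0.6072 0.275  0.1384] xang 84.45
(0.5379, -0.0175, 0.14) 8 rows of [-0.062  -0.0085 -0.0002]
(0.5379, -0.0175, 0.1) 1 rows of [0.0001 0.0002 0.0667]
```

Request:
move_arm --targets '[[[0,-0.062,-0.0085,0,0],[0,-0.062,-0.0085,0,0],[0,-0.062,-0.0085,0,0],[0,-0.062,-0.0085,0,0],[0,-0.062,-0.0085,0,0]]]'

```text
time: 30.23
tool_pos: [0.5641, 0.0911, 0.1395]
tool_rot: [-0.0, 0.74, 0.672, -0.0]
contact_force: [0.2, -0.8, -1.4]
gripper_width: 0.131
grasp_force: 58.6
```

Request:
move_arm --targets '[[[0,-0.062,-0.0085,0,0],[0,-0.062,-0.0085,0,0],[0,-0.062,-0.0085,0,0],[0,0,0,0,0],[0,0,0,0,0]]]'

```text
time: 30.65
tool_pos: [0.5389, -0.0187, 0.1398]
tool_rot: [-0.0, 0.742, 0.671, -0.0]
contact_force: [0.2, 0.7, -0.5]
gripper_width: 0.133
grasp_force: 58.6
```

Request:
move_arm --targets '[[[0,0,0,0.04,0],[0,0,0,0.03,0],[0,0,0,0,0],[0,0,0,0,0],[0,0,0,0,0]]]'

```text
time: 31.07
tool_pos: [0.5401, -0.0164, 0.0991]
tool_rot: [0.0, 0.739, 0.673, 0.0]
contact_force: [0.7, 0.2, -0.5]
gripper_width: 0.135
grasp_force: 58.6
```

```bash
python3 - <<'E'
from h import *
s=grab_frame("side"); mask("side",s,(270,170,90,75),1)
p=state()["tool_pos"]; plan((.5382-.0955*(-.014-p[1])*-1,p[1],.08))
E
```

```text
177 ...........................................................................###............
178 ...........................................................................###............
179 ...........................................................................###............
180 ...........................................................................###............
181 ...........................................................#####...........###............
182 .........................................................##########........###............
183 ........................................................###############....###............
184 .......................................................#######################............
185 ..................#######..............................#####.....#############............
186 ...............##############..........................#####......#############...........
187 ..............###############...........................#######..################.........
188 .............#################.....................
[... 1864 characters left out ...]
...........................######.......#####..............................
209 ..........................................#################...............................
210 ..........................................#################...............................
211 ...........................................###############................................
212 .............................................#############................................
213 ................................................#######...................................
at [ 0.5405 -0.0166  0.0997] xang 84.63
(np.float64(0.5384487227336398), np.float64(-0.016604426530259078), 0.08) 1 rows of [-0.0003 -0.0036  0.0328]
```

Request:
move_arm --targets '[[[0,0,-0.004,0.02,0],[0,0,0,0.022,0],[0,0,0,0,0],[0,0,0,0,0]]]'

```text
time: 31.45
tool_pos: [0.5363, -0.0168, 0.072]
tool_rot: [-0.001, 0.74, 0.673, -0.001]
contact_force: [0.1, 0.2, -0.9]
gripper_width: 0.136
grasp_force: 58.7
```

Request:
move_arm --targets '[[[0,0,0,0.005,0],[0,0,0,0,0],[0,0,0,0,0]]]'

```text
time: 31.7
tool_pos: [0.5373, -0.017, 0.0703]
tool_rot: [0.0, 0.74, 0.673, 0.0]
contact_force: [1.3, -1.4, -1.9]
gripper_width: 0.136
grasp_force: 59.0
```

Request:
move_arm --targets '[[[0,0,0,0.003,0],[0,0,0,0,0],[0,0,0,0,0]]]'

```text
time: 31.95
tool_pos: [0.5382, -0.0171, 0.0692]
tool_rot: [0.001, 0.74, 0.673, 0.001]
contact_force: [3.0, -0.6, 2.2]
gripper_width: 0.137
grasp_force: 59.2
```

Request:
move_arm --targets '[[[0,0,0.002,0.001,0],[0,0,0,0,0],[0,0,0,0,0]]]'

```text
time: 32.2
tool_pos: [0.5387, -0.0171, 0.0687]
tool_rot: [0.0, 0.74, 0.673, 0.0]
contact_force: [-0.4, -0.6, 5.7]
gripper_width: 0.136
grasp_force: 59.8
```

Request:
move_arm --targets '[[[0,0,0.001,0.001,0],[0,0,0,0,0],[0,0,0,0,0]]]'

```text
time: 32.45
tool_pos: [0.5388, -0.0172, 0.0686]
tool_rot: [-0.0, 0.74, 0.673, -0.0]
contact_force: [-3.4, 0.4, 8.6]
gripper_width: 0.138
grasp_force: 60.1
```

Seated. I back off the slight overpress, then release, rise and move aside.

Request:
move_arm --targets '[[[0,0,-0.001,-0.001,0],[0,0,0,0,0],[0,0,0,0,0]]]'

```text
time: 32.7
tool_pos: [0.5387, -0.0171, 0.0687]
tool_rot: [0.0, 0.74, 0.673, 0.0]
contact_force: [-0.7, 0.3, 7.0]
gripper_width: 0.136
grasp_force: 59.3
```

Request:
move_arm --targets '[[[60,0,0,0,0],[60,0,0,0,0],[60,0,0,0,0],[60,0,0,0,0],[60,0,0,0,0]]]'

```text
time: 33.12
tool_pos: [0.5378, -0.0169, 0.0671]
tool_rot: [-0.0, 0.74, 0.673, -0.0]
contact_force: [-0.3, 0.0, -0.4]
gripper_width: 0.602
grasp_force: 0.0
```

Request:
move_arm --targets '[[[60,0,0,-0.02,0],[60,0,0,-0.05,0],[60,0,0,-0.06,0],[60,0,0,-0.06,0],[60,0,0,0,0]]]'

```text
time: 33.53
tool_pos: [0.5431, -0.0178, 0.192]
tool_rot: [0.006, 0.74, 0.673, 0.005]
contact_force: [1.4, -0.3, 2.2]
gripper_width: 0.6
grasp_force: 0.0
```

Request:
move_arm --targets '[[[60,0.06,0,0,0],[60,0.06,0,0,0],[60,0.06,-0.04,0,0],[60,0.06,-0.06,0,0],[60,0.06,-0.06,0,0]]]'

```text
time: 33.95
tool_pos: [0.4715, 0.1569, 0.1825]
tool_rot: [0.0, 0.74, 0.673, 0.0]
contact_force: [0.8, 0.8, 0.0]
gripper_width: 0.6
grasp_force: 0.0
```

Request:
move_arm --targets '[[[60,0.06,0,0,0],[60,0.06,0,0,0],[60,0,0,0,0],[60,0,0,0,0],[60,0,0,0,0]]]'

```text
time: 34.37
tool_pos: [0.479, 0.2271, 0.1821]
tool_rot: [0.0, 0.739, 0.673, -0.0]
contact_force: [0.1, -0.6, 0.6]
gripper_width: 0.601
grasp_force: 0.0
```

```bash
python3 - <<'E'
from h import *
s0=None
t=grab_frame("top");s=grab_frame("side")
mask("side",s,(270,170,90,75),1)
o=vial("top",t); print(*o[0,0].astype(int),"\n",*o[0,1].astype(int))
k=4
A=cv2.resize(t[145:245,270:400,::-1],None,fx=3,fy=3,interpolation=2);B=cv2.resize(s[165:265,270:370,::-1],None,fx=4,fy=4,interpolation=2)
A=cv2.copyMakeBorder(A,0,400-A.shape[0],0,0,0)
cv2.imwrite("pics/v12.png",np.hstack([A,B]))
E
```

```text
177 ............................................................................##............
178 ............................................................................##............
179 ...........................................................................###............
180 ...........................................................................###............
181 ...........................................................#####...........###............
182 .........................................................##########........###............
183 ........................................................###############....###............
184 ........................................................######################............
185 .......................................................#####.....#############............
186 .......................................................#####......#############...........
187 ........................................................#######..################.........
188 ...................................................
[... 2685 characters left out ...]
..............
217 ...........................................#################..............................
218 ...........................................################...............................
219 ............................................###############...............................
220 .............................................#############................................
221 ...............................................#########..................................
110 108 106 148 190 217 243 245 246 237 227 216 207 219 233 236 241 232 226 215 205 218 231 223 216 203 190 186 179 
 56 52 49 24 0 0 0 0 0 0 0 50 104 155 210 219 231 198 168 117 66 43 18 62 104 130 155 167 177
```

View pics/v12.png

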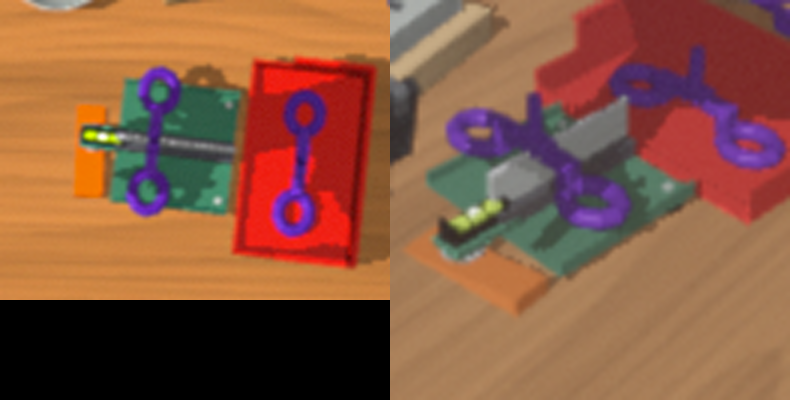

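The picture shows P level on the edge, with bow centres at side (292,198) and (321,215), 17 rows apart, the same as when it was held level. Q is in the bin and the bubble is between its lines. I'm handing in.

```bash
python3 -c "
from plant import job; print(job.job_done())"
```

```text
the job is handed in; nothing more can be done
None
```

The job is handed in: the wedge has the stand's bubble between its lines, the faulty moulding (Q, which tipped) is in the red reject bin, and the sound one (P) lies level on the knife edge.

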